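# Build a stacked leather heel on the two-pin heel jig

## Task

Build the stacked heel on the heel jig, seat side down: first the horseshoe-shaped rand round the leather pad, then the large leather lift, then the small leather lift, and last the rubber-faced top piece. Lower each one fully down over the pins, lying flat, with its straight breast edge on the side of the thick pin, and leave the tack tin, the thread spool and the lump of wax where they lie.

Things in the scene. Friction and masses are not known exactly. Their poses are not given: they have to be found in the camera images.
- heel_jig: Fixed jig: block 110 x 92 mm, top face 18 mm up. Steel pins, tapered tips 58 mm up: thin (6 mm) at x = -14, thick (10 mm) at x = +14 mm. Leather pad round the thick pin, 5 mm high, y +-14, x -3 to +27 mm. Origin: underside, midway between pins; +x to the thick pin, z up. A part is home with its origin over this one, x along this x (big hole on thick pin).
- rand: Horseshoe of tan leather board, 64 wide, 64 long, 8 mm thick: round back at x = -34, arms open to +x, ending at x = +30 mm. Gap between arms 34 mm wide from x = -6: goes round jig pad and thick pin. One 9 mm through hole at x = -14 mm, for the thin pin. Lies flat; origin: underside, 14 mm ahead of the hole, z up. Grip across the width, at or just ahead of it. Home: underside 18 mm up.
- large_lift: D-shaped two-ply brown leather board, 62 wide, 62 long, 10 mm thick: round back at x = -33, straight edge at x = +29 mm, sides parallel ahead of x = -2. Through holes on the centre line: 9 mm at x = -14, 13 mm at x = +14 mm. Lies flat. Origin: underside, midway between the holes; +x to the straight edge, z up. Grip across the width, at or just ahead of it. Home: underside 26 mm up.
- small_lift: Like the large lift, but 52 wide, 55 long, 10 mm thick: round back at x = -28, straight edge at x = +27 mm, sides parallel ahead of x = -2. Through holes on the centre line: 9 mm at x = -14, 13 mm at x = +14 mm. Lies flat. Origin: underside, midway between the holes; +x to the straight edge, z up. Grip across the width, at or just ahead of it. Home: underside 36 mm up.
- top_piece: Smallest D, 43 wide, 50 long, 8 mm thick: grey rubber face on thin brown leather; round back at x = -25, straight edge at x = +25 mm, sides parallel ahead of x = -3. Through holes on the centre line: 9 mm at x = -14, 13 mm at x = +14 mm. Lies flat. Origin: underside, midway between the holes; +x to the straight edge, z up. Grip across the width, at or just ahead of it. Home: underside 46 mm up.
- tack_tin: Bystander: closed blue tack tin, 70 x 102 x 30 mm, loose. Origin under its centre, x along the short side.
- spool: Bystander: loose spool of black thread standing upright, 45 mm across, 50 mm high. Origin under its centre.
- wax_lump: Bystander: loose round lump of brown thread wax, 52 mm across, 26 mm high. Origin under its centre.
Things that resemble listed ones, but are neither listed nor needed, are in the scene too. Leave any purple or red look-alike of the rand alone.

How it is judged:
By the outcome, as a careful person would: the job done as asked, in the order asked, and still so for the second after the job is handed in, with the robot touching nothing.
It also fails if it takes over 104 s, if anything falls off the work surface, if the arm or the gripper's body presses on something with over 40 N, if the wrist force passes 120 N, or if a joint passes its speed limit or range.

## Robot

A 6-joint arm with a two-finger parallel gripper is mounted at the origin on the work surface; the furniture and walls round the work are solid. World frame = base frame: x ahead of the robot, y to its left, z up, the work surface at z = 0. Lengths are in mm, angles in degrees, forces in N, time in s.
With the tool pointing down it reaches from about 375 to 975 mm from the base axis. Payload 3.8 kg.
Tool frame: the origin (TCP) lies midway between the tips of the shut fingers; the grasp point (between the pads) lies 19 mm behind it; y points along the fingers, x is the direction in which the jaws open and shut, and the axes are right-handed (so a half turn about y gives the same grasp; the last joint's range is limited). The gripper opens to 88 mm and grips with 3 to 60 N. Pads are 18 mm wide; open, the fingers measure 123 mm over their backs; the gripper's body (75 mm by 187 mm) begins 45 mm behind the grasp point.
Start: joints at [-70.755, 15.12, 91.902, -0, 72.978, -2.114], TCP at [245.846, -628.632, 238.706] pointing down, gripper open.
Joint ranges: [-150.88, 150.88], [-54.13, 125.18], [17.81, 147.31], [-75.09, 255.09], [0, 152.58], [-146.25, 146.25]. Speed limits (degrees/s): [147.25, 147.25, 180, 180, 180, 180].

## Interface

Orientations are given as [roll, pitch, yaw] about the fixed x, y, z axes, in that order (R = Rz(yaw) Ry(pitch) Rx(roll)).
In Python, from rig import env gives the robot as it stands. The module is installed in compiled form; this text tells all that it offers.
- The arm moves only by the tool step_arm, never from a script. Its argument "targets" is a list of rows, each an object of numbers: "tx", "ty", "tz": the shift along the tool's x, y, z in mm; "twist": the turn about the tool's y in rad; "jaw": the opening, from 0 (shut) to 1 (fully open). In form: [{"tx": .., "ty": .., "tz": .., "twist": .., "jaw": ..}, ...]. A call has exactly 10 rows; each row shifts and turns the pose as measured when the row begins, along the tool's axes as they then stand; what a row does not reach is not made up. A row lasts 1/10 s, in which the tool goes at most 50 mm and 8.59 degrees, less where a joint would pass 70% of its speed; a pose out of reach is approached as far as the arm can. A call is refused whole if a number of a shift passes 50 or a number of a turn 0.15, either way. A call with a gripper value outside its range is refused whole. The fingers move at their own pace and stop on an object; "squeeze" is the grip in N (left out, the last holds). Time passes only in rows, so rows that do not move let the fingers close, or fill a call up. It gives the time, the measured TCP pose, the force and the opening at its end, in the units of the state.
- env.state(): the state, without advancing time (a new reading comes with each control period).
- env.camera(name): name is "side" or "top" or "wrist"; returns a dict with "pixels" (384x512x3 uint8, red, green, blue), "fx", "fy", "cx", "cy" (pixels), "R" (3x3) and "t" (3): a world point X has camera coordinates R X + t; the wrist camera has in their place "hand_eye" (4x4, takes a point from camera to tool coordinates, whose origin is the TCP and whose axes are the tool frame's). Camera axes: x right, y down, z forward; pixel columns grow to the right and rows downward; lengths in mm; the calibration is good to about 2 mm. A picture is of the moment at which its call begins: read the wrist's pose just before it. There is no depth.
- env.hand_in(): hands the job in, once; it reports no verdict.
The state is a dict: "t": time; "joint_positions": joint angles; "joint_vel": joint speeds; "tau": joint torques, N m; "eef_pos": TCP position; "ee_rot": TCP orientation; "contact_force": force on the tool from outside, world axes, zero at the start; "ft_torque": the same for the moment, N m; "grip_width": finger opening in mm.
Only numpy, scipy, OpenCV 4.12 (cv2) and the standard library are available. Lean on these libraries where they do the work, as an engineer would, in place of code of your own. Each camera call takes 0.05 s, during which the arm holds its last target. There are 200 camera calls.

## Working session

There is one attempt and no reset: what is moved stays moved. The work goes in short steps, Python scripts to look and compute and a tool call to move; the robot and the scene stay as the last step left them, time stands still between calls to the robot, and variables do not carry over. Pictures are saved under pics/ and viewed, about 12 in all and at most 16, crops included, and the job is handed in when it is done.

Besides the shell and the picture viewer there is one more tool, called after "Emit:" as name([rows], argument=value, ...), one row to a line, values as JSON. step_arm: Moves the arm, as the interface text tells. Its arguments: {"type":"object","properties":{"targets":{"type":"array","items":{"type":"object","properties":{"tx":{"type":"number"},"ty":{"type":"number"},"tz":{"type":"number"},"twist":{"type":"number"},"jaw":{"type":"number"}}}},"squeeze":{"type":"number"}},"required":["targets"]}

```bash
mkdir -p pics; python3 - <<'E'
from rig import env
import cv2,numpy as np
s=env.state(); print({k:np.round(v,2).tolist() for k,v in s.items()})
for n in ("top","side"):
    c=env.camera(n); print(n,c['fx'],c['fy'],c['cx'],c['cy'],np.round(c['R'],4).tolist(),np.round(c['t'],1).tolist())
    np.savez(f'{n}.npz',**c)
    cv2.imwrite(f'pics/{n}0.png',cv2.resize(c['pixels'][:,:,::-1],(800,600),interpolation=cv2.INTER_CUBIC))
E
```

```text
{'t': 0.0, 'joint_positions': [-70.76, 15.17, 91.98, 0.0, 72.98, -2.11], 'joint_vel': [0.02, 0.03, 0.06, -0.03, -0.07, 0.11], 'tau': [0.0, -50.21, -35.69, 0.07, 0.03, -0.0], 'eef_pos': [245.6, -627.97, 237.41], 'ee_rot': [-90.0, 0.13, -68.64], 'contact_force': [-0.31, 0.29, 0.5], 'ft_torque': [0.02, -0.07, 0.05], 'grip_width': 88.41}
top 387.5193572466192 387.5193572466192 257.83017090244874 191.61997270225748 [[-0.023, -0.9996, 0.0134], [-0.9917, 0.0211, -0.1268], [0.1265, -0.0162, -0.9918]] [-3.1, 447.5, 854.8]
side 402.3448759814438 402.3448759814438 259.48738270158697 190.81215516372458 [[-0.8402, -0.5421, 0.0135], [-0.3357, 0.5005, -0.798], [0.4259, -0.675, -0.6025]] [391.2, 192.9, 790.8]
```

View pics/top0.png

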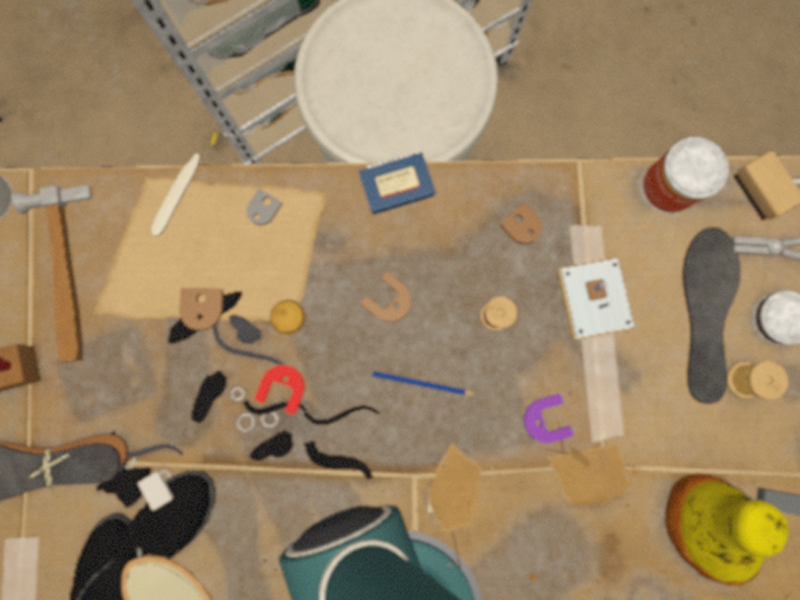

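View pics/side0.png

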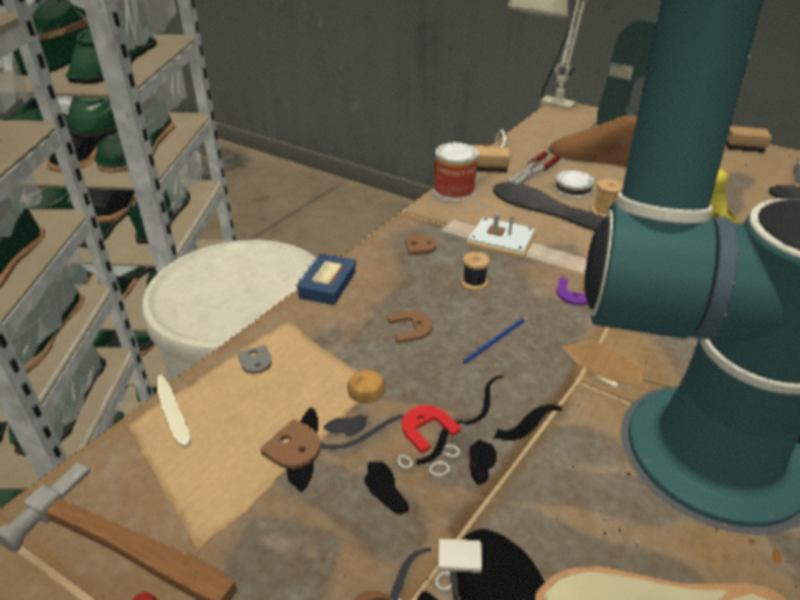

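The top view shows, in scaled pixels: rand (388,297), large lift (202,308), small lift (522,223), top piece (263,207), jig (597,298), spool (499,312), wax (287,317), tin (398,182). The red (280,388) and purple (547,418) horseshoes are decoys. The side view agrees.

```bash
cat > h.py <<'E'
from rig import env
import cv2,numpy as np
from scipy.spatial.transform import Rotation as Ro
def pose(s=None):
    s=s or env.state(); T=np.eye(4); T[:3,:3]=Ro.from_euler('xyz',s['ee_rot'],degrees=True).as_matrix(); T[:3,3]=s['eef_pos']; return T
def look(n):
    T=pose(); c=env.camera(n)
    if n=='wrist':
        W=T@np.array(c['hand_eye']); c['R']=W[:3,:3].T; c['t']=-W[:3,:3].T@W[:3,3]
    return c
def load(f): return dict(np.load(f))
def ray(c,u,v,z):   # native pixels -> world at height z
    R=np.array(c['R']);t=np.array(c['t']);o=-R.T@t
    d=R.T@np.array([(u-c['cx'])/c['fx'],(v-c['cy'])/c['fy'],1]); return o+d*(z-o[2])/d[2]
def proj(c,X):
    p=np.array(c['R'])@np.asarray(X,float)+c['t']; return np.array([c['fx']*p[0]/p[2]+c['cx'],c['fy']*p[1]/p[2]+c['cy']])
def go(x,y,z,yaw):  # shift in tool axes (before twisting) and twist in rad
    T=pose(); d=T[:3,:3].T@(np.array([x,y,z])-T[:3,3]); y0=np.degrees(np.arctan2(T[1,0],T[0,0]))
    dy=(yaw-y0+180)%360-180
    print('yaw now %.1f'%y0,'shift',np.round(d,1),'twist %.3f'%-np.radians(dy),'| half-turn alt %.3f'%-np.radians((dy+360)%360-180))
def snap(c,f,s=1.5625,box=None):
    im=c['pixels'][:,:,::-1]
    if box: im=im[box[1]:box[3],box[0]:box[2]]
    cv2.imwrite(f,cv2.resize(im,None,fx=s,fy=s,interpolation=cv2.INTER_CUBIC))
E
python3 - <<'E'
from h import *
c=load('top.npz')
for n,u,v,z in [('rand',388,297,8),('large',202,308,10),('small',522,223,10),('top',263,207,8),('jig',597,298,18),('spool',499,312,50),('wax',287,317,26),('tin',398,182,30)]:
    print(n,np.round(ray(c,u/1.5625,v/1.5625,z),0))
print(np.round(env.camera('wrist')['hand_eye'],3).tolist())
s=env.state();print(s['t']);go(545,-60,250,-68.6)
E
```

```text
rand [454.   9.   8.]
large [443. 284.  10.]
small [ 563. -197.   10.]
top [596. 196.   8.]
jig [ 445. -301.   18.]
spool [ 424. -149.   50.]
wax [425. 156.  26.]
tin [624. -10.  30.]
[[1.0, 0.0, -0.001, 0.435], [0.001, -0.257, 0.966, -146.005], [0.0, -0.966, -0.257, 65.0], [0.0, 0.0, 0.0, 1.0]]
0.15
yaw now -68.6 shift [-420.1  -11.6  485.7] twist -0.001 | half-turn alt 3.141
```

```bash
python3 - <<'E'
from h import *
go(445,-301,150,-80)
E
```

```text
yaw now -68.6 shift [-231.9   88.1  304.8] twist 0.198 | half-turn alt -2.943
```

Emit:
step_arm([
  {"tx": -29,"ty": 11,"tz": 38,"jaw": 1},
  {"tx": -29,"ty": 11,"tz": 38,"jaw": 1},
  {"tx": -29,"ty": 11,"tz": 38,"jaw": 1},
  {"tx": -29,"ty": 11,"tz": 38,"jaw": 1},
  {"tx": -29,"ty": 11,"tz": 38,"jaw": 1},
  {"tx": -29,"ty": 11,"tz": 38,"jaw": 1},
  {"tx": -29,"ty": 11,"tz": 38,"jaw": 1},
  {"tx": -29,"ty": 11,"tz": 38,"jaw": 1},
  {"twist": 0.1,"jaw": 1},
  {"twist": 0.1,"jaw": 1},
])

```text
invalid input at $.targets[0]: expected keys tx, ty, tz, twist, jaw
```

```bash
python3 - <<'E'
from h import *
go(445,-301,150,-80); s=env.state();print(s['t'],s['eef_pos'],s['ee_rot'],s['joint_vel'])
c=look('wrist'); np.savez('jig.npz',**c); snap(c,'pics/jig.png')
E
```

```text
yaw now -68.6 shift [-231.9   88.1  304.8] twist 0.198 | half-turn alt -2.943
0.15 [ 245.67096334 -628.14434581  237.70175994] [-89.99704847   0.09547074 -68.64052412] [-0.08914451 -0.10313288 -0.34603124 -0.02806551  0.14373245  0.0652765 ]
```

View pics/jig.png

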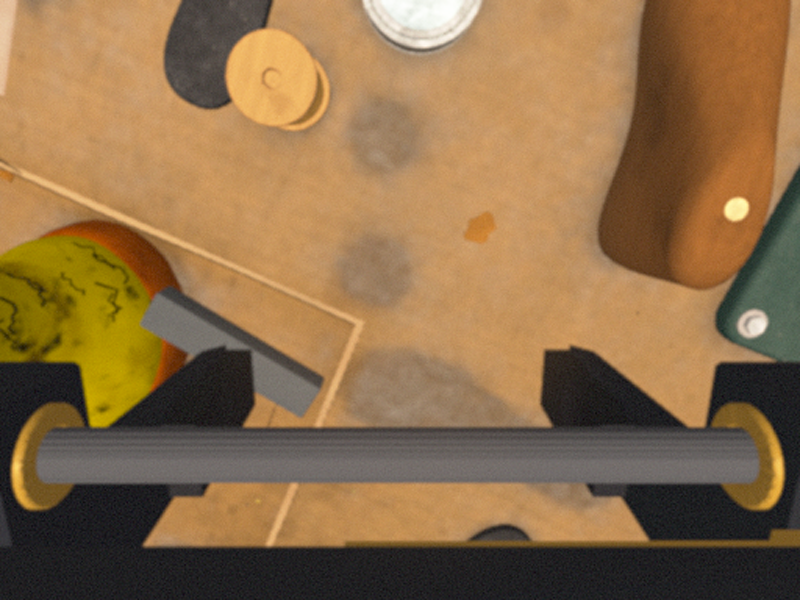

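That frame was taken before the move (the call was refused), and it only showed where the fingers appear in the image, at row 400 and below.

Emit:
step_arm([
  {"tx": -30,"ty": 11,"tz": 32,"twist": 0,"jaw": 1},
  {"tx": -30,"ty": 11,"tz": 32,"twist": 0,"jaw": 1},
  {"tx": -30,"ty": 11,"tz": 32,"twist": 0,"jaw": 1},
  {"tx": -30,"ty": 11,"tz": 32,"twist": 0,"jaw": 1},
  {"tx": -30,"ty": 11,"tz": 32,"twist": 0,"jaw": 1},
  {"tx": -30,"ty": 11,"tz": 32,"twist": 0,"jaw": 1},
  {"tx": -30,"ty": 11,"tz": 32,"twist": 0,"jaw": 1},
  {"tx": -30,"ty": 11,"tz": 32,"twist": 0,"jaw": 1},
  {"tx": 0,"ty": 0,"tz": 0,"twist": 0.1,"jaw": 1},
  {"tx": 0,"ty": 0,"tz": 0,"twist": 0.1,"jaw": 1},
])

```text
t: 1.2
eef_pos: [400.0, -300.2, 143.9]
ee_rot: [-90.1, 0.0, -80.6]
contact_force: [0.6, -0.1, 1.7]
grip_width: 88.1
```

```bash
python3 - <<'E'
from h import *
go(395,-310,150,-80); s=env.state();print(s['t'],s['eef_pos'],s['ee_rot'],s['joint_vel'])
c=look('wrist'); np.savez('jig.npz',**c); snap(c,'pics/jig1.png')
E
```

```text
yaw now -80.6 shift [ 8.9 -6.1 -6.6] twist -0.011 | half-turn alt 3.131
1.2 [ 400.03506178 -300.15558832  143.89191676] [-9.00780978e+01  3.26286438e-02 -8.06105021e+01] [ 2.99338476 -0.2345009   2.15077735  1.04131837  0.18991883 58.95221646]
```

View pics/jig1.png

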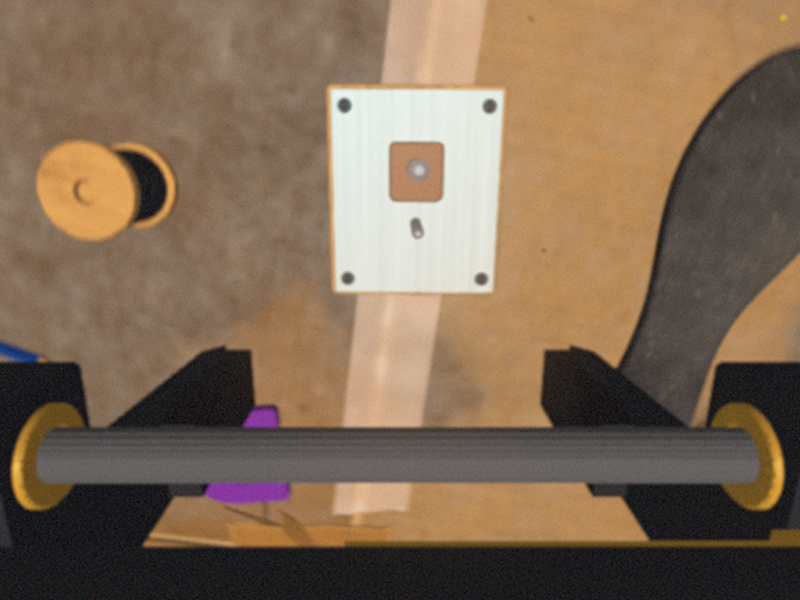

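Jig: block corners are at about (329,88), (504,89), (492,292), (334,292), the pad with the thick pin at (418,170) and the thin pin at (417,230), so jig +x points up in the image. I'll rectify it to a metric plane and fit.

```bash
cat >> h.py <<'E'
def rect(c,x0,y0,z,half=70,k=4):
    """top-down metric picture of plane z; px=( -(y-y0)+half)*k , row=(-(x-x0)+half)*k"""
    q=[(half,half),(half,-half),(-half,-half),(-half,half)]
    src=np.float32([proj(c,[x0+a,y0+b,z]) for a,b in q]); n=2*half*k
    dst=np.float32([((half-b)*k,(half-a)*k) for a,b in q])
    return cv2.warpPerspective(c['pixels'][:,:,::-1].copy(),cv2.getPerspectiveTransform(src,dst),(n,n),flags=cv2.INTER_CUBIC)
def towld(p,x0,y0,half=70,k=4):
    p=np.atleast_2d(p).astype(float); return np.c_[x0+half-p[:,1]/k, y0+half-p[:,0]/k]
E
python3 - <<'E'
from h import *
c=load('jig.npz')
for z in (18,23,58):
    print(z,[np.round(ray(c,u/1.5625,v/1.5625,z)[:2],1).tolist() for u,v in {18:[(329,88),(504,89),(492,292),(334,292)],23:[(389,142),(444,142),(443,201),(389,201)],58:[(418,170),(419,236)]}[z]])
x0,y0=ray(c,417/1.5625,190/1.5625,18)[:2]
r=rect(c,x0,y0,18)
g=cv2.cvtColor(r,cv2.COLOR_BGR2HSV)
m=((g[...,1]<60)&(g[...,2]>170)).astype(np.uint8)
cn=max(cv2.findContours(m,0,2)[0],key=cv2.contourArea); (ce,sz,a)=cv2.minAreaRect(cv2.convexHull(cn))
print('block',towld(ce,x0,y0),np.array(sz)/4,a)
r=rect(c,x0,y0,23);g=cv2.cvtColor(r,cv2.COLOR_BGR2HSV)
m=((g[...,1]>80)&(g[...,2]<210)).astype(np.uint8); m=cv2.morphologyEx(m,cv2.MORPH_OPEN,np.ones((9,9)))
for cn in cv2.findContours(m,0,2)[0]:
    ce,sz,a=cv2.minAreaRect(cn)
    if 300<np.prod(sz)/16<1800: print('pad',towld(ce,x0,y0),np.array(sz)/4,a)
E
```

```text
18 [[489.8, -251.6], [503.4, -336.6], [401.2, -352.5], [387.1, -267.7]]
23 [[469.3, -284.9], [473.7, -311.8], [445.3, -316.7], [440.8, -289.5]]
58 [[459.2, -299.9], [430.7, -305.4]]
block [[ 445.525927   -302.26033226]] [103.62151337  85.58355713] 80.88471221923828
pad [[ 396.97334521 -254.22912041]] [37.   42.75] 90.0
pad [[ 457.40614932 -300.35483757]] [28.33965874 26.4009304 ] 81.25383758544922
```

```bash
python3 - <<'E'
from h import *
go(419,-26,150,-45)
c=load('top.npz')
print([np.round(ray(c,u/1.5625,v/1.5625,18)[:2],1).tolist() for u,v in [(560,268),(618,258),(633,328),(574,340)]])
print(env.camera('wrist')['fx'])
snap(c,'pics/parts.png',6.2,(225,160,275,215))
E
```

```text
yaw now -80.9 shift [-267.4   -6.1   62.5] twist -0.626 | half-turn alt 2.516
[[490.8, -248.6], [504.2, -336.6], [398.9, -351.6], [383.2, -263.2]]
331.0126866341384
```

Emit:
step_arm([
  {"tx": -45,"ty": -1,"tz": 10,"twist": 0,"jaw": 1},
  {"tx": -45,"ty": -1,"tz": 10,"twist": 0,"jaw": 1},
  {"tx": -45,"ty": -1,"tz": 10,"twist": 0,"jaw": 1},
  {"tx": -45,"ty": -1,"tz": 10,"twist": 0,"jaw": 1},
  {"tx": -45,"ty": -1,"tz": 10,"twist": 0,"jaw": 1},
  {"tx": -45,"ty": -1,"tz": 10,"twist": 0,"jaw": 1},
  {"tx": 0,"ty": 0,"tz": 0,"twist": -0.15,"jaw": 1},
  {"tx": 0,"ty": 0,"tz": 0,"twist": -0.15,"jaw": 1},
  {"tx": 0,"ty": 0,"tz": 0,"twist": -0.15,"jaw": 1},
  {"tx": 0,"ty": 0,"tz": 0,"twist": -0.15,"jaw": 1},
])

```text
t: 2.3
eef_pos: [416.1, -18.5, 153.0]
ee_rot: [-89.8, -0.4, -45.6]
contact_force: [-0.1, 0.7, 0.6]
grip_width: 88.2
```

```bash
python3 - <<'E'
from h import *
s=env.state();print(s['t'],s['eef_pos'],s['ee_rot'],s['joint_vel'])
env.camera('top') # settle
c=look('wrist'); np.savez('rand.npz',**c); snap(c,'pics/rand1.png')
E
```

```text
2.3 [416.12785222 -18.4988142  152.99497174] [-89.79398741  -0.40974677 -45.60121502] [  0.10829446  -0.0875751   -0.09965172  -0.10658561  -0.09216172
 -84.53591543]
```

View pics/rand1.png

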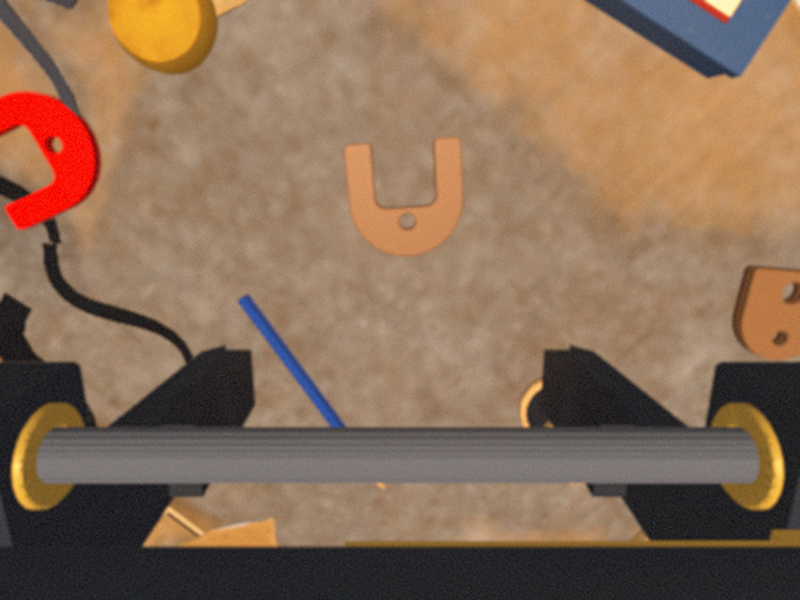

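Rand at (405,200): arms open up-right with ends at (346,146) and (460,138), hole at (407,221). The small lift shows at the right edge.

```bash
python3 - <<'E'
from h import *
c=load('rand.npz')
for z in (8,0):
    print(z,[np.round(ray(c,u/1.5625,v/1.5625,z)[:2],1).tolist() for u,v in [(346,146),(460,138),(407,255),(407,221),(373,207),(436,204)]])
x0,y0=ray(c,405/1.5625,200/1.5625,8)[:2]; r=rect(c,x0,y0,8); g=cv2.cvtColor(r,cv2.COLOR_BGR2HSV)
print(g[280-0,280],g[20,300],[g[int((70-(p[0]-x0))*4),int((70-(p[1]-y0))*4)] for p in [ray(c,407/1.5625,240/1.5625,8),ray(c,360/1.5625,180/1.5625,8)]])
p=g[int((70-(ray(c,407/1.5625,240/1.5625,8)[0]-x0))*4),int((70-(ray(c,407/1.5625,240/1.5625,8)[1]-y0))*4)]
m=((g[...,1]>p[1]-35)&(abs(g[...,0].astype(int)-p[0])<8)&(g[...,2]>p[2]-60)).astype(np.uint8)
m=cv2.morphologyEx(m,cv2.MORPH_OPEN,np.ones((7,7)))
cs,h=cv2.findContours(m,cv2.RETR_CCOMP,2); i=max([i for i in range(len(cs)) if h[0][i][3]<0],key=lambda i:cv2.contourArea(cs[i]))
ce,sz,a=cv2.minAreaRect(cs[i]); print(towld(ce,x0,y0),np.array(sz)/4,a,cv2.contourArea(cs[i])/16)
for j,q in enumerate(cs):
    if h[0][j][3]==i and cv2.contourArea(q)>200: print('hole',towld(q[:,0].mean(0),x0,y0),np.sqrt(cv2.contourArea(q)/16*4/np.pi))
E
```

```text
8 [[447.0, 49.6], [493.4, 8.7], [427.8, -16.3], [441.6, -2.6], [433.7, 16.4], [459.6, -7.4]]
0 [[446.6, 50.2], [494.2, 8.2], [426.9, -17.5], [441.0, -3.4], [433.0, 16.1], [459.6, -8.4]]
[ 15  86 164] [ 16 101 156] [array([ 13, 146, 203], dtype=uint8), array([ 13, 135, 215], dtype=uint8)]
[[449.50562922   6.59251579]] [64.3453064  64.69807434] 41.18592834472656 2467.0
hole [[442.02843145  -2.18062494]] 8.344476472655682
```

```bash
python3 - <<'E'
from h import *
go(453,10.3,40,-42); s=env.state(); print(s['t'])
E
```

```text
yaw now -46.0 shift [  3.9 113.2  46.3] twist -0.070 | half-turn alt 3.072
2.4
```

Emit:
step_arm([
  {"tx": 4,"ty": 20,"tz": 16,"twist": 0,"jaw": 1},
  {"tx": 0,"ty": 30,"tz": 16,"twist": 0,"jaw": 1},
  {"tx": 0,"ty": 30,"tz": 14,"twist": 0,"jaw": 1},
  {"tx": 0,"ty": 30,"tz": 0,"twist": -0.07,"jaw": 1},
  {"tx": 0,"ty": 3,"tz": 0,"twist": 0,"jaw": 1},
  {"tx": 0,"ty": 0,"tz": 0,"twist": 0,"jaw": 1},
  {"tx": 0,"ty": 0,"tz": 0,"twist": 0,"jaw": 1},
  {"tx": 0,"ty": 0,"tz": 0,"twist": 0,"jaw": 1},
  {"tx": 0,"ty": 0,"tz": 0,"twist": 0,"jaw": 1},
  {"tx": 0,"ty": 0,"tz": 0,"twist": 0,"jaw": 1},
])

```text
t: 3.4
eef_pos: [462.1, 6.8, 45.1]
ee_rot: [-89.3, -1.2, -43.4]
contact_force: [-0.6, -1.0, 0.1]
grip_width: 88.1
```

```bash
python3 - <<'E'
from h import *
go(453,10.3,3,-42); s=env.state(); print(s['t'],s['eef_pos'],s['ee_rot'])
E
```

```text
yaw now -43.4 shift [-9.9 41.8 -4.3] twist -0.024 | half-turn alt 3.118
3.4 [462.14492878   6.78970168  45.06393626] [-89.25312619  -1.15249205 -43.37523175]
```

Emit:
step_arm([
  {"tx": -5,"ty": 5,"tz": -2,"twist": -0.024,"jaw": 1},
  {"tx": -5,"ty": 5,"tz": -2,"twist": 0,"jaw": 1},
  {"tx": 0,"ty": 5,"tz": 0,"twist": 0,"jaw": 1},
  {"tx": 0,"ty": 5,"tz": 0,"twist": 0,"jaw": 1},
  {"tx": 0,"ty": 5,"tz": 0,"twist": 0,"jaw": 1},
  {"tx": 0,"ty": 0,"tz": 0,"twist": 0,"jaw": 1},
  {"tx": 0,"ty": 0,"tz": 0,"twist": 0,"jaw": 1},
  {"tx": 0,"ty": 0,"tz": 0,"twist": 0,"jaw": 1},
  {"tx": 0,"ty": 0,"tz": 0,"twist": 0,"jaw": 1},
  {"tx": 0,"ty": 0,"tz": 0,"twist": 0,"jaw": 1},
])

```text
t: 4.4
eef_pos: [452.2, 10.9, 18.3]
ee_rot: [-89.2, -1.2, -41.9]
contact_force: [0.2, -1.3, 0.4]
grip_width: 88.0
```

```bash
python3 - <<'E'
from h import *
go(453,10.3,3,-42); s=env.state(); print(s['t'],s['eef_pos'],s['ee_rot'])
E
```

```text
yaw now -41.9 shift [ 0.7 15.3 -0.1] twist 0.002 | half-turn alt -3.140
4.4 [452.18086341  10.86894359  18.26326165] [-89.23967592  -1.22473403 -41.90452643]
```

Emit:
step_arm([
  {"tx": 0,"ty": 5,"tz": 0,"twist": 0,"jaw": 1},
  {"tx": 0,"ty": 5,"tz": 0,"twist": 0,"jaw": 1},
  {"tx": 0,"ty": 5,"tz": 0,"twist": 0,"jaw": 1},
  {"tx": 0,"ty": 0,"tz": 0,"twist": 0,"jaw": 1},
  {"tx": 0,"ty": 0,"tz": 0,"twist": 0,"jaw": 0.6},
  {"tx": 0,"ty": 0,"tz": 0,"twist": 0,"jaw": 0.6},
  {"tx": 0,"ty": 0,"tz": 0,"twist": 0,"jaw": 0.6},
  {"tx": 0,"ty": 0,"tz": 0,"twist": 0,"jaw": 0.6},
  {"tx": 0,"ty": 0,"tz": 0,"twist": 0,"jaw": 0.6},
  {"tx": 0,"ty": 0,"tz": 0,"twist": 0,"jaw": 0.6},
], squeeze=25)

```text
t: 5.4
eef_pos: [453.0, 10.8, 2.3]
ee_rot: [-89.2, -1.3, -41.9]
contact_force: [-0.1, 0.1, 0.1]
grip_width: 63.5
```

Emit:
step_arm([
  {"tx": 0,"ty": -5,"tz": 0,"twist": 0,"jaw": 0.6},
  {"tx": 0,"ty": -12,"tz": 0,"twist": 0,"jaw": 0.6},
  {"tx": 0,"ty": -15,"tz": 0,"twist": 0,"jaw": 0.6},
  {"tx": 0,"ty": -15,"tz": 0,"twist": 0,"jaw": 0.6},
  {"tx": 0,"ty": -15,"tz": 0,"twist": 0,"jaw": 0.6},
  {"tx": 0,"ty": -15,"tz": 0,"twist": 0,"jaw": 0.6},
  {"tx": 0,"ty": -12,"tz": 0,"twist": 0,"jaw": 0.6},
  {"tx": 0,"ty": -5,"tz": 0,"twist": 0,"jaw": 0.6},
  {"tx": 0,"ty": 0,"tz": 0,"twist": 0,"jaw": 0.6},
  {"tx": 0,"ty": 0,"tz": 0,"twist": 0,"jaw": 0.6},
])

```text
t: 6.4
eef_pos: [451.2, 11.2, 106.1]
ee_rot: [-89.0, -1.4, -41.9]
contact_force: [0.2, 0.8, -0.8]
grip_width: 63.5
```

Emit:
step_arm([
  {"tx": 8,"ty": 0,"tz": -10,"twist": 0,"jaw": 0.6},
  {"tx": 16,"ty": 0,"tz": -18,"twist": 0,"jaw": 0.6},
  {"tx": 24,"ty": 0,"tz": -28,"twist": 0,"jaw": 0.6},
  {"tx": 24,"ty": 0,"tz": -28,"twist": 0,"jaw": 0.6},
  {"tx": 24,"ty": 0,"tz": -28,"twist": 0,"jaw": 0.6},
  {"tx": 24,"ty": 0,"tz": -28,"twist": 0,"jaw": 0.6},
  {"tx": 24,"ty": 0,"tz": -28,"twist": 0,"jaw": 0.6},
  {"tx": 24,"ty": 0,"tz": -28,"twist": 0,"jaw": 0.6},
  {"tx": 16,"ty": 0,"tz": -18,"twist": 0,"jaw": 0.6},
  {"tx": 8,"ty": 0,"tz": -10,"twist": 0,"jaw": 0.6},
])

```text
t: 7.4
eef_pos: [436.6, -298.0, 98.1]
ee_rot: [-89.4, -0.7, -41.6]
contact_force: [-0.2, 0.3, 0.6]
grip_width: 63.5
```

```bash
python3 - <<'E'
from h import *
go(448.5,-301.8,90,-81); s=env.state(); print(s['t'],s['eef_pos'],s['ee_rot'],s['grip_width'])
E
```

```text
yaw now -41.6 shift [11.3  8.3  5. ] twist 0.688 | half-turn alt -2.454
7.4 [ 436.62229611 -298.01386909   98.11977748] [-89.4123815   -0.67752228 -41.59879823] 63.50259997622
```

Emit:
step_arm([
  {"tx": 6,"ty": 0,"tz": 3,"twist": 0.05,"jaw": 0.6},
  {"tx": 6,"ty": 0,"tz": 2,"twist": 0.1,"jaw": 0.6},
  {"tx": 0,"ty": 0,"tz": 0,"twist": 0.12,"jaw": 0.6},
  {"tx": 0,"ty": 0,"tz": 0,"twist": 0.12,"jaw": 0.6},
  {"tx": 0,"ty": 0,"tz": 0,"twist": 0.12,"jaw": 0.6},
  {"tx": 0,"ty": 0,"tz": 0,"twist": 0.1,"jaw": 0.6},
  {"tx": 0,"ty": 0,"tz": 0,"twist": 0.07,"jaw": 0.6},
  {"tx": 0,"ty": 0,"tz": 0,"twist": 0,"jaw": 0.6},
  {"tx": 0,"ty": 0,"tz": 0,"twist": 0,"jaw": 0.6},
  {"tx": 0,"ty": 0,"tz": 0,"twist": 0,"jaw": 0.6},
])

```text
t: 8.4
eef_pos: [441.0, -302.0, 89.8]
ee_rot: [-89.8, 0.6, -82.1]
contact_force: [-0.5, 0.7, -0.3]
grip_width: 63.4
```

```bash
python3 - <<'E'
from h import *
go(448.5,-301.8,90,-81); s=env.state(); print(s['t'],s['eef_pos'],s['ee_rot'],s['grip_width'])
c=look('wrist'); np.savez('held.npz',**c); snap(c,'pics/held1.png')
E
```

```text
yaw now -82.1 shift [ 0.8 -0.2  7.5] twist -0.019 | half-turn alt 3.122
8.4 [ 440.97677131 -301.9935707    89.75470945] [-89.84939395   0.60035598 -82.10272098] 63.351480008046344
```

View pics/held1.png

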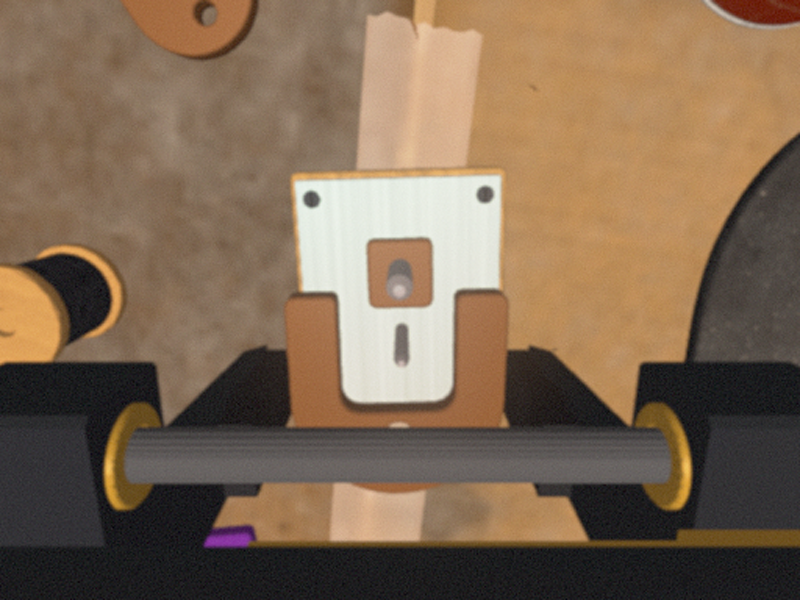

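Held rand: arm ends at row 292 (columns 287–508), gap edge at row 402. Thick pin tip (399,291), thin tip (402,365), pad corners (367,240) to (433,306). I'll compare part and jig within this one image.

```bash
cat >> h.py <<'E'
def intool(c,T,pts,z=None,ty=None):
    """scaled(1.5625) pixels on world plane z, or on tool plane y=ty -> tool coords"""
    H=np.array(c['hand_eye']);out=[]
    for u,v in pts:
        u,v=u/1.5625,v/1.5625
        if z is not None: X=T[:3,:3].T@(ray(c,u,v,z)-T[:3,3])
        else:
            d=H[:3,:3]@np.array([(u-c['cx'])/c['fx'],(v-c['cy'])/c['fy'],1]); X=H[:3,3]+d*(ty-H[1,3])/d[1]
        out.append(np.round(X,1).tolist())
    return out
E
python3 - <<'E'
from h import *
c=load('held.npz'); T=np.eye(4); T[:3,:3]=c['R'].T; T[:3,3]=-c['R'].T@c['t']; T=T@np.linalg.inv(c['hand_eye'])
print('part',intool(c,T,[(289,293),(337,293),(455,291),(507,291),(400,403),(399,424)],ty=-5.7))
print('pins58',intool(c,T,[(399,291),(402,364)],z=58))
print('pad',intool(c,T,[(367,240),(432,239),(367,307),(433,306)],z=23))
print('block',intool(c,T,[(293,174),(503,170)],z=18))
E
```

```text
part [[-29.9, -5.7, 27.5], [-16.4, -5.7, 27.5], [16.7, -5.7, 28.1], [31.3, -5.7, 28.1], [1.3, -5.7, -6.4], [1.0, -5.7, -13.4]]
pins58 [[1.1, 31.8, 18.1], [2.2, 31.7, -9.7]]
pad [[-12.1, 67.0, 30.7], [14.8, 66.7, 31.2], [-12.5, 66.9, 1.8], [15.8, 66.6, 2.3]]
block [[-42.5, 72.4, 57.3], [43.7, 71.5, 58.9]]
```

Emit:
step_arm([
  {"tx": 1,"ty": 2,"tz": 4,"twist": -0.015,"jaw": 0.6},
  {"tx": 0,"ty": 4,"tz": 4,"twist": 0,"jaw": 0.6},
  {"tx": 0,"ty": 5,"tz": 0,"twist": 0,"jaw": 0.6},
  {"tx": 0,"ty": 5,"tz": 0,"twist": 0,"jaw": 0.6},
  {"tx": 0,"ty": 5,"tz": 0,"twist": 0,"jaw": 0.6},
  {"tx": 0,"ty": 3,"tz": 0,"twist": 0,"jaw": 0.6},
  {"tx": 0,"ty": 2,"tz": 0,"twist": 0,"jaw": 0.6},
  {"tx": 0,"ty": 0,"tz": 0,"twist": 0,"jaw": 0.6},
  {"tx": 0,"ty": 0,"tz": 0,"twist": 0,"jaw": 0.6},
  {"tx": 0,"ty": 0,"tz": 0,"twist": 0,"jaw": 0.6},
])

```text
t: 9.45
eef_pos: [449.5, -301.2, 60.7]
ee_rot: [-89.9, 0.7, -81.1]
contact_force: [0.3, -0.5, -0.4]
grip_width: 63.9
```

```bash
python3 - <<'E'
from h import *
go(449.5,-301.8,62,-81); s=env.state(); print(s['t'],s['eef_pos'],s['ee_rot'],s['grip_width'])
c=look('wrist'); np.savez('held.npz',**c); snap(c,'pics/held2.png',3.2,(160,130,360,310))
E
```

```text
yaw now -81.1 shift [ 0.6 -1.3 -0.1] twist -0.001 | half-turn alt 3.141
9.45 [ 449.48215749 -301.16546547   60.74309998] [-89.88888036   0.65180997 -81.06172412] 63.887017622717686
```

View pics/held2.png

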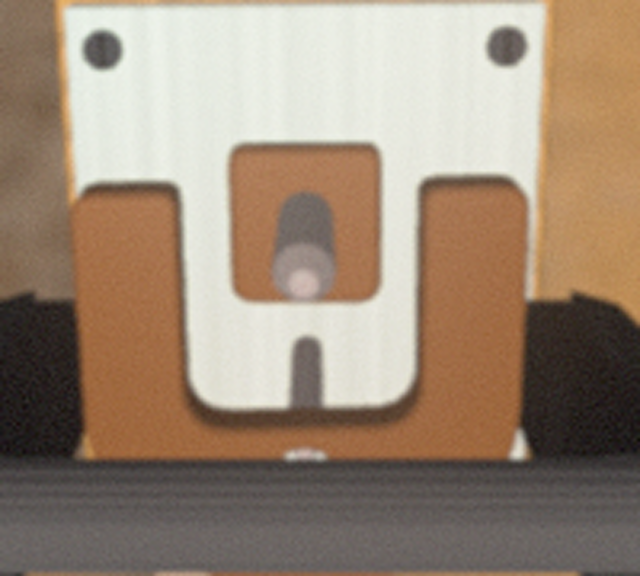

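The thin pin and rand hole line up laterally (crop column 305), and the tip shows in the hole just before the grip bar hides it.

```bash
python3 - <<'E'
from h import *
c=load('held.npz'); T=np.eye(4); T[:3,:3]=c['R'].T; T[:3,3]=-c['R'].T@c['t']; T=T@np.linalg.inv(c['hand_eye'])
f=lambda u,v:((160+u/3.2)*1.5625,(130+v/3.2)*1.5625)
print('pin',intool(c,T,[f(303,284)],z=58),'pad',intool(c,T,[f(230,143),f(381,143),f(230,301),f(381,301)],z=23))
print('part bottom edges',intool(c,T,[f(83,186),f(180,183),f(420,177),f(522,180),f(300,408)],ty=2.3))
print('part top edges',intool(c,T,[f(78,200),f(300,425),f(305,450)],ty=-5.7))
E
```

```text
pin [[0.7, 2.8, 9.8]] pad [[-12.3, 37.9, 23.3], [14.6, 37.6, 23.4], [-12.8, 37.9, -6.7], [15.1, 37.6, -6.5]]
part bottom edges [[-31.2, 2.3, 25.0], [-17.1, 2.3, 25.5], [17.6, 2.3, 26.4], [32.4, 2.3, 25.9], [0.3, 2.3, -10.3]]
part top edges [[-30.3, -5.7, 25.2], [0.3, -5.7, -9.0], [1.0, -5.7, -13.0]]
```

Emit:
step_arm([
  {"tx": 0,"ty": 3,"tz": 0,"twist": 0,"jaw": 0.6},
  {"tx": 0,"ty": 4,"tz": 0,"twist": 0,"jaw": 0.6},
  {"tx": 0,"ty": 4,"tz": 0,"twist": 0,"jaw": 0.6},
  {"tx": 0,"ty": 4,"tz": 0,"twist": 0,"jaw": 0.6},
  {"tx": 0,"ty": 4,"tz": 0,"twist": 0,"jaw": 0.6},
  {"tx": 0,"ty": 4,"tz": 0,"twist": 0,"jaw": 0.6},
  {"tx": 0,"ty": 4,"tz": 0,"twist": 0,"jaw": 0.6},
  {"tx": 0,"ty": 3,"tz": 0,"twist": 0,"jaw": 0.6},
  {"tx": 0,"ty": 2,"tz": 0,"twist": 0,"jaw": 0.6},
  {"tx": 0,"ty": 0,"tz": 0,"twist": 0,"jaw": 0.6},
])

```text
t: 10.5
eef_pos: [449.5, -300.8, 25.9]
ee_rot: [-89.9, 0.6, -81.1]
contact_force: [-0.1, 1.4, 0.6]
grip_width: 63.5
```

Emit:
step_arm([
  {"tx": 0,"ty": 2,"tz": 0,"twist": 0,"jaw": 0.6},
  {"tx": 0,"ty": 2,"tz": 0,"twist": 0,"jaw": 0.6},
  {"tx": 0,"ty": 1,"tz": 0,"twist": 0,"jaw": 0.6},
  {"tx": 0,"ty": 0,"tz": 0,"twist": 0,"jaw": 0.6},
  {"tx": 0,"ty": 0,"tz": 0,"twist": 0,"jaw": 1},
  {"tx": 0,"ty": 0,"tz": 0,"twist": 0,"jaw": 1},
  {"tx": 0,"ty": 0,"tz": 0,"twist": 0,"jaw": 1},
  {"tx": 0,"ty": 0,"tz": 0,"twist": 0,"jaw": 1},
  {"tx": 0,"ty": -2,"tz": 0,"twist": 0,"jaw": 1},
  {"tx": 0,"ty": -5,"tz": 0,"twist": 0,"jaw": 1},
])

```text
t: 11.5
eef_pos: [449.7, -300.9, 28.0]
ee_rot: [-89.9, 0.6, -81.1]
contact_force: [0.2, -0.1, 0.1]
grip_width: 88.0
```

Emit:
step_arm([
  {"tx": 0,"ty": -8,"tz": 0,"twist": 0,"jaw": 1},
  {"tx": 0,"ty": -12,"tz": 0,"twist": 0,"jaw": 1},
  {"tx": 0,"ty": -12,"tz": 0,"twist": 0,"jaw": 1},
  {"tx": 0,"ty": -12,"tz": 0,"twist": 0,"jaw": 1},
  {"tx": 0,"ty": -12,"tz": -12,"twist": 0,"jaw": 1},
  {"tx": 0,"ty": -12,"tz": -12,"twist": 0,"jaw": 1},
  {"tx": 0,"ty": -12,"tz": -10,"twist": 0,"jaw": 1},
  {"tx": 0,"ty": -12,"tz": -10,"twist": 0,"jaw": 1},
  {"tx": 0,"ty": -8,"tz": -4,"twist": 0,"jaw": 1},
  {"tx": 0,"ty": 0,"tz": 0,"twist": 0,"jaw": 1},
])

```text
t: 12.5
eef_pos: [402.5, -311.8, 141.9]
ee_rot: [-89.5, 0.2, -81.0]
contact_force: [0.4, -0.5, 0.6]
grip_width: 88.0
```

```bash
python3 - <<'E'
from h import *
s=env.state(); print(s['t'],s['eef_pos'],s['ee_rot'],s['grip_width'])
c=look('wrist'); np.savez('j2.npz',**c); snap(c,'pics/j2.png',1.5)
E
```

```text
12.5 [ 402.4988951  -311.78524947  141.92425809] [-89.49372137   0.21615437 -81.04254738] 88.00380037312325
```

View pics/j2.png

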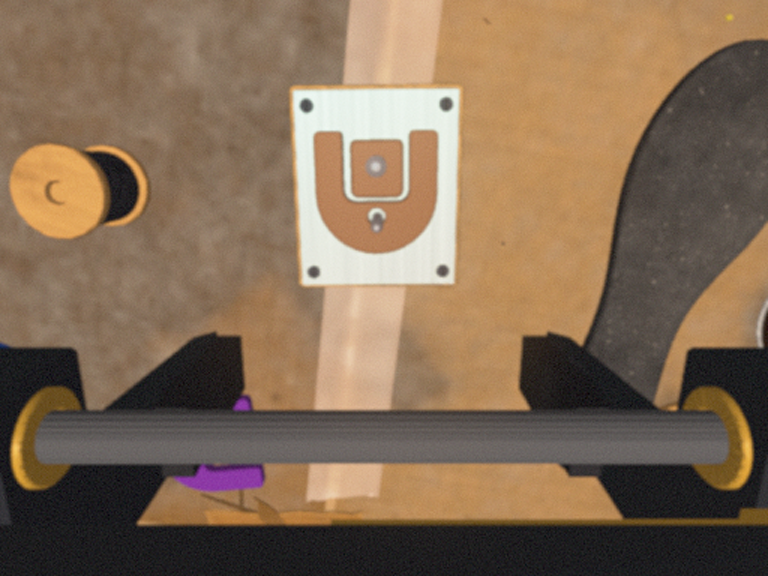

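Rand lies flat at home around the pad, with the thin pin in its hole (375,218). Next is the large lift.

Emit:
step_arm([
  {"tx": -15,"ty": 0,"tz": 3,"twist": 0,"jaw": 1},
  {"tx": -30,"ty": 0,"tz": 4,"twist": 0,"jaw": 1},
  {"tx": -38,"ty": 0,"tz": 5,"twist": 0,"jaw": 1},
  {"tx": -38,"ty": 0,"tz": 5,"twist": 0,"jaw": 1},
  {"tx": -38,"ty": 0,"tz": 5,"twist": 0,"jaw": 1},
  {"tx": -38,"ty": 0,"tz": 5,"twist": 0,"jaw": 1},
  {"tx": -38,"ty": 0,"tz": 5,"twist": 0,"jaw": 1},
  {"tx": -38,"ty": 0,"tz": 5,"twist": 0,"jaw": 1},
  {"tx": -38,"ty": 0,"tz": 5,"twist": 0,"jaw": 1},
  {"tx": -38,"ty": 0,"tz": 5,"twist": 0,"jaw": 1},
])

```text
t: 13.55
eef_pos: [389.4, 58.5, 137.1]
ee_rot: [-90.1, 0.7, -81.5]
contact_force: [0.6, 0.0, 0.2]
grip_width: 88.3
```

Emit:
step_arm([
  {"tx": -38,"ty": 0,"tz": 5,"twist": 0,"jaw": 1},
  {"tx": -38,"ty": 0,"tz": 5,"twist": 0,"jaw": 1},
  {"tx": -38,"ty": 0,"tz": 5,"twist": 0,"jaw": 1},
  {"tx": -38,"ty": 0,"tz": 5,"twist": 0,"jaw": 1},
  {"tx": -38,"ty": 0,"tz": 5,"twist": 0,"jaw": 1},
  {"tx": -30,"ty": 0,"tz": 5,"twist": 0,"jaw": 1},
  {"tx": -15,"ty": 0,"tz": 3,"twist": 0.05,"jaw": 1},
  {"tx": 0,"ty": 0,"tz": 0,"twist": 0.1,"jaw": 1},
  {"tx": 0,"ty": 0,"tz": 0,"twist": 0,"jaw": 1},
  {"tx": 0,"ty": 0,"tz": 0,"twist": 0,"jaw": 1},
])

```text
t: 14.55
eef_pos: [369.6, 316.0, 131.6]
ee_rot: [-91.1, 0.5, -89.3]
contact_force: [0.5, -0.8, -0.3]
grip_width: 87.8
```

```bash
python3 - <<'E'
from h import *
s=env.state(); print(s['t'],s['eef_pos'],s['ee_rot'],s['grip_width'])
c=look('wrist'); np.savez('large.npz',**c); snap(c,'pics/large.png')
E
```

```text
14.55 [369.59297075 315.96775405 131.57675368] [-91.07754137   0.5044466  -89.325348  ] 87.75381920672973
```

View pics/large.png

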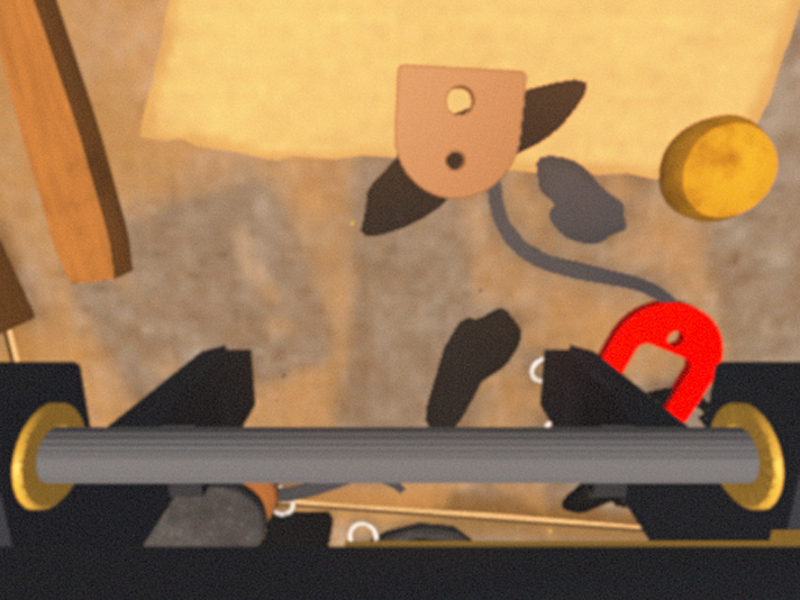

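Large lift: big hole at (459,100), small hole (456,160), breast edge from (398,65) to (526,72), round back at (455,198). It is flat on the scraps, which are printed.

```bash
cat >> h.py <<'E'
def dpart(c,big,small,edge,z):
    b,s,e0,e1=[ray(c,u/1.5625,v/1.5625,z)[:2] for u,v in (big,small,*edge)]
    d=e0-e1; print('holes yaw %.1f dist %.1f'%(np.degrees(np.arctan2(*(b-s)[::-1])),np.linalg.norm(b-s)),'edge yaw %.1f w %.1f'%(np.degrees(np.arctan2(-d[0],d[1])),np.linalg.norm(d)),'mid',np.round((b+s)/2,1),'edge mid',np.round((e0+e1)/2,1))
E
python3 - <<'E'
from h import *
c=load('large.npz'); dpart(c,(459,100),(456,160),((398,65),(526,72)),10)
print(np.round(ray(c,455/1.5625,198/1.5625,10),1))
E
```

```text
holes yaw -0.5 dist 28.1 edge yaw -2.3 w 61.1 mid [444.1 287.9] edge mid [472.3 286.9]
[411.3 287.7  10. ]
```

```bash
python3 - <<'E'
from h import *
go(450.5,287.6,30,-91.5); print(env.state()['t'])
E
```

```text
yaw now -89.4 shift [29.9 99.7 82.6] twist 0.037 | half-turn alt -3.104
14.6
```

Emit:
step_arm([
  {"tx": 4,"ty": 5,"tz": 10,"twist": 0.037,"jaw": 1},
  {"tx": 6,"ty": 15,"tz": 18,"twist": 0,"jaw": 1},
  {"tx": 6,"ty": 18,"tz": 18,"twist": 0,"jaw": 1},
  {"tx": 6,"ty": 18,"tz": 18,"twist": 0,"jaw": 1},
  {"tx": 5,"ty": 18,"tz": 12,"twist": 0,"jaw": 1},
  {"tx": 3,"ty": 15,"tz": 5,"twist": 0,"jaw": 1},
  {"tx": 0,"ty": 8,"tz": 2,"twist": 0,"jaw": 1},
  {"tx": 0,"ty": 3,"tz": 0,"twist": 0,"jaw": 1},
  {"tx": 0,"ty": 0,"tz": 0,"twist": 0,"jaw": 1},
  {"tx": 0,"ty": 0,"tz": 0,"twist": 0,"jaw": 1},
])

```text
t: 15.6
eef_pos: [457.6, 277.9, 25.1]
ee_rot: [-90.9, 0.5, -92.2]
contact_force: [0.0, 0.9, 0.2]
grip_width: 88.4
```

```bash
python3 - <<'E'
from h import *
go(450.5,287.6,3,-91.5); print(env.state()['ee_rot'])
E
```

```text
yaw now -92.2 shift [-9.2 22.3 -7.1] twist -0.012 | half-turn alt 3.130
[-90.94177683   0.51847051 -92.19166132]
```

Emit:
step_arm([
  {"tx": -5,"ty": 0,"tz": -4,"twist": -0.012,"jaw": 1},
  {"tx": -4,"ty": 4,"tz": -3,"twist": 0,"jaw": 1},
  {"tx": 0,"ty": 5,"tz": 0,"twist": 0,"jaw": 1},
  {"tx": 0,"ty": 5,"tz": 0,"twist": 0,"jaw": 1},
  {"tx": 0,"ty": 4,"tz": 0,"twist": 0,"jaw": 1},
  {"tx": 0,"ty": 3,"tz": 0,"twist": 0,"jaw": 1},
  {"tx": 0,"ty": 0,"tz": 0,"twist": 0,"jaw": 1},
  {"tx": 0,"ty": 0,"tz": 0,"twist": 0,"jaw": 1},
  {"tx": 0,"ty": 0,"tz": 0,"twist": 0,"jaw": 1},
  {"tx": 0,"ty": 0,"tz": 0,"twist": 0,"jaw": 1},
])

```text
t: 16.6
eef_pos: [450.4, 289.9, 4.8]
ee_rot: [-90.7, 0.7, -91.3]
contact_force: [0.7, 0.0, 0.5]
grip_width: 88.2
```

Emit:
step_arm([
  {"tx": 2,"ty": 2,"tz": 0,"twist": 0,"jaw": 1},
  {"tx": 0,"ty": 0,"tz": 0,"twist": 0,"jaw": 1},
  {"tx": 0,"ty": 0,"tz": 0,"twist": 0,"jaw": 0.6},
  {"tx": 0,"ty": 0,"tz": 0,"twist": 0,"jaw": 0.6},
  {"tx": 0,"ty": 0,"tz": 0,"twist": 0,"jaw": 0.6},
  {"tx": 0,"ty": 0,"tz": 0,"twist": 0,"jaw": 0.6},
  {"tx": 0,"ty": 0,"tz": 0,"twist": 0,"jaw": 0.6},
  {"tx": 0,"ty": 0,"tz": 0,"twist": 0,"jaw": 0.6},
  {"tx": 0,"ty": 0,"tz": 0,"twist": 0,"jaw": 0.6},
  {"tx": 0,"ty": 0,"tz": 0,"twist": 0,"jaw": 0.6},
])

```text
t: 17.6
eef_pos: [450.8, 287.8, 3.1]
ee_rot: [-90.7, 0.7, -91.3]
contact_force: [-0.2, -0.4, 0.2]
grip_width: 61.9
```

Emit:
step_arm([
  {"tx": 0,"ty": -5,"tz": 0,"twist": 0,"jaw": 0.6},
  {"tx": 0,"ty": -12,"tz": 0,"twist": 0,"jaw": 0.6},
  {"tx": 0,"ty": -15,"tz": 0,"twist": 0,"jaw": 0.6},
  {"tx": 0,"ty": -15,"tz": 0,"twist": 0,"jaw": 0.6},
  {"tx": 0,"ty": -15,"tz": 0,"twist": 0,"jaw": 0.6},
  {"tx": 0,"ty": -15,"tz": 0,"twist": 0,"jaw": 0.6},
  {"tx": 0,"ty": -12,"tz": 0,"twist": 0,"jaw": 0.6},
  {"tx": 0,"ty": -8,"tz": 0,"twist": 0,"jaw": 0.6},
  {"tx": 0,"ty": 0,"tz": 0,"twist": 0,"jaw": 0.6},
  {"tx": 0,"ty": 0,"tz": 0,"twist": 0,"jaw": 0.6},
])

```text
t: 18.6
eef_pos: [452.3, 286.8, 109.7]
ee_rot: [-90.6, 0.8, -91.3]
contact_force: [-0.2, -0.5, -0.8]
grip_width: 61.8
```

```bash
python3 - <<'E'
from h import *
go(451.9,-301.3,100,-81); print(env.state()['grip_width'])
E
```

```text
yaw now -91.3 shift [588.1   1.7  13.2] twist -0.180 | half-turn alt 2.961
61.765422182690436
```

Emit:
step_arm([
  {"tx": 15,"ty": 0,"tz": 0,"twist": 0,"jaw": 0.6},
  {"tx": 30,"ty": 0,"tz": 0,"twist": 0,"jaw": 0.6},
  {"tx": 38,"ty": 0,"tz": 0,"twist": 0,"jaw": 0.6},
  {"tx": 38,"ty": 0,"tz": 0,"twist": 0,"jaw": 0.6},
  {"tx": 38,"ty": 0,"tz": 0,"twist": 0,"jaw": 0.6},
  {"tx": 38,"ty": 0,"tz": 0,"twist": 0,"jaw": 0.6},
  {"tx": 38,"ty": 0,"tz": 0,"twist": 0,"jaw": 0.6},
  {"tx": 38,"ty": 0,"tz": 0,"twist": 0,"jaw": 0.6},
  {"tx": 38,"ty": 0,"tz": 0,"twist": 0,"jaw": 0.6},
  {"tx": 38,"ty": 0,"tz": 0,"twist": 0,"jaw": 0.6},
])

```text
t: 19.6
eef_pos: [434.9, -77.6, 97.0]
ee_rot: [-91.4, 0.6, -90.8]
contact_force: [0.2, -0.6, -0.4]
grip_width: 61.2
```

Emit:
step_arm([
  {"tx": 38,"ty": 0,"tz": 0,"twist": 0,"jaw": 0.6},
  {"tx": 38,"ty": 0,"tz": 0,"twist": 0,"jaw": 0.6},
  {"tx": 38,"ty": 0,"tz": 0,"twist": 0,"jaw": 0.6},
  {"tx": 38,"ty": 0,"tz": 0,"twist": 0,"jaw": 0.6},
  {"tx": 38,"ty": 0,"tz": 0,"twist": 0,"jaw": 0.6},
  {"tx": 25,"ty": 0,"tz": 0,"twist": -0.03,"jaw": 0.6},
  {"tx": 12,"ty": 0,"tz": 0,"twist": -0.07,"jaw": 0.6},
  {"tx": 0,"ty": 0,"tz": 0,"twist": -0.08,"jaw": 0.6},
  {"tx": 0,"ty": 0,"tz": 0,"twist": 0,"jaw": 0.6},
  {"tx": 0,"ty": 0,"tz": 0,"twist": 0,"jaw": 0.6},
])

```text
t: 20.6
eef_pos: [414.2, -320.6, 84.5]
ee_rot: [-92.2, 1.4, -80.9]
contact_force: [0.5, 0.0, -0.4]
grip_width: 61.9
```

```bash
python3 - <<'E'
from h import *
go(451.9,-301.3,90,-81); print(env.state()['grip_width'],env.state()['ee_rot'])
E
```

```text
yaw now -80.9 shift [-13.2  -6.7  40.1] twist 0.002 | half-turn alt -3.139
61.854610199831754 [-92.20817805   1.41473389 -80.86172076]
```

Emit:
step_arm([
  {"tx": -6,"ty": -5,"tz": 36,"twist": 0,"jaw": 0.6},
  {"tx": -6,"ty": 0,"tz": 0,"twist": 0,"jaw": 0.6},
  {"tx": 0,"ty": 0,"tz": 0,"twist": 0,"jaw": 0.6},
  {"tx": 0,"ty": 0,"tz": 0,"twist": 0,"jaw": 0.6},
  {"tx": 0,"ty": 0,"tz": 0,"twist": 0,"jaw": 0.6},
  {"tx": 0,"ty": 0,"tz": 0,"twist": 0,"jaw": 0.6},
  {"tx": 0,"ty": 0,"tz": 0,"twist": 0,"jaw": 0.6},
  {"tx": 0,"ty": 0,"tz": 0,"twist": 0,"jaw": 0.6},
  {"tx": 0,"ty": 0,"tz": 0,"twist": 0,"jaw": 0.6},
  {"tx": 0,"ty": 0,"tz": 0,"twist": 0,"jaw": 0.6},
])

```text
t: 21.6
eef_pos: [443.6, -301.0, 86.3]
ee_rot: [-92.5, 1.6, -81.2]
contact_force: [-0.6, -0.1, -0.5]
grip_width: 61.4
```

```bash
python3 - <<'E'
from h import *
go(451.9,-301.3,90,-81); s=env.state(); print(s['ee_rot'],s['t'])
c=look('wrist'); np.savez('held.npz',**c); snap(c,'pics/held3.png',3.2,(140,130,380,310))
E
```

```text
yaw now -81.2 shift [ 1.4 -4.1  8. ] twist -0.004 | half-turn alt 3.138
[-92.51002108   1.60294551 -81.20265875] 21.6
```

View pics/held3.png

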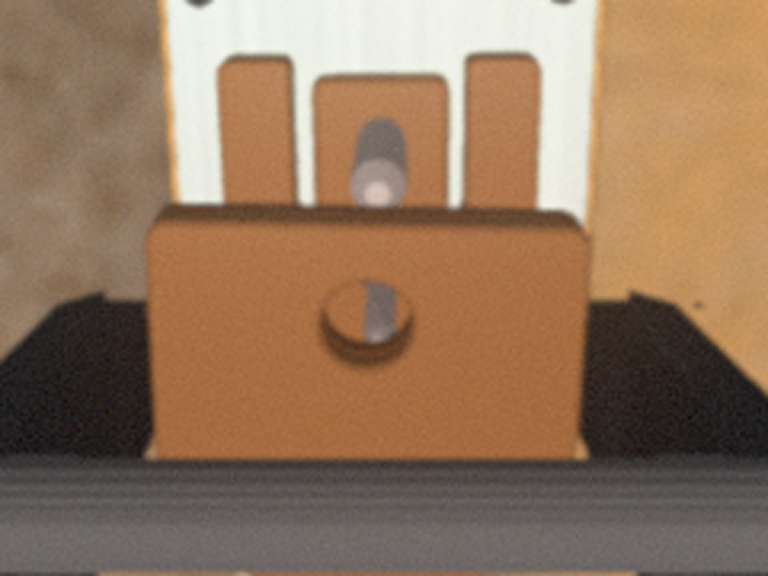

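Held large lift: front underside edge runs from (158,205) to (580,212), big-hole rim centre about (367,320), thick pin tip (378,192) in the crop.

```bash
cat >> h.py <<'E'
def heldT(c):
    T=np.eye(4); T[:3,:3]=c['R'].T; T[:3,3]=-c['R'].T@c['t']; return T@np.linalg.inv(c['hand_eye'])
E
python3 - <<'E'
from h import *
c=load('held.npz');T=heldT(c)
f=lambda u,v:((140+u/3.2)*1.5625,(130+v/3.2)*1.5625)
print('part bot',intool(c,T,[f(158,205),f(580,212)],ty=3.1),'top',intool(c,T,[f(150,228),f(588,235),f(367,320),f(320,320),f(414,320)],ty=-6.9))
print('pin',intool(c,T,[f(378,192)],z=58),'rand',intool(c,T,[f(222,56),f(540,53)],z=26),'pad',intool(c,T,[f(315,75),f(447,75)],z=23))
# jig by base estimate, at pin height & at block
for X in ([445.5,-302.3,58],[445.5+13.83,-302.3+2.19,58],[445.5,-302.3,26]): print(np.round(T[:3,:3].T@(np.array(X)-T[:3,3]),1))
E
```

```text
part bot [[-29.9, 3.1, 21.9], [32.0, 3.1, 20.9]] top [[-29.1, -6.9, 21.5], [31.1, -6.9, 20.5], [0.7, -6.9, 8.0], [-5.9, -6.9, 8.0], [7.3, -6.9, 8.0]]
pin [[2.6, 27.5, 17.2]] rand [[-27.5, 59.5, 35.8], [34.1, 57.8, 36.6]] pad [[-9.6, 62.2, 31.6], [16.5, 61.5, 31.7]]
[ 2.3 28.1  2.9]
[ 2.3 27.5 16.9]
[ 3.2 60.1  4.3]
```

Emit:
step_arm([
  {"tx": 1,"ty": 0,"tz": 4,"twist": -0.02,"jaw": 0.6},
  {"tx": 0,"ty": 2,"tz": 4,"twist": 0,"jaw": 0.6},
  {"tx": 0.1,"ty": 4,"tz": 1.2,"twist": 0,"jaw": 0.6},
  {"tx": 0.1,"ty": 5,"tz": 0.2,"twist": 0,"jaw": 0.6},
  {"tx": 0.1,"ty": 5,"tz": 0.2,"twist": 0,"jaw": 0.6},
  {"tx": 0.1,"ty": 4,"tz": 0.2,"twist": 0,"jaw": 0.6},
  {"tx": 0.1,"ty": 2,"tz": 0.1,"twist": 0,"jaw": 0.6},
  {"tx": 0,"ty": 0,"tz": 0,"twist": 0,"jaw": 0.6},
  {"tx": 0,"ty": 0,"tz": 0,"twist": 0,"jaw": 0.6},
  {"tx": 0,"ty": 0,"tz": 0,"twist": 0,"jaw": 0.6},
])

```text
t: 22.65
eef_pos: [453.0, -300.0, 60.9]
ee_rot: [-92.5, 1.7, -79.9]
contact_force: [-0.2, 0.3, -1.4]
grip_width: 61.5
```

```bash
python3 - <<'E'
from h import *
go(451.9,-301.3,62,-80); s=env.state(); print(s['ee_rot'],s['t'],s['eef_pos'])
c=look('wrist'); np.savez('held.npz',**c); snap(c,'pics/held4.png',3.2,(140,130,380,310))
T=heldT(c)
for z in (58,26): print(np.round(T[:3,:3].T@(np.array([445.5,-302.3,z])-T[:3,3]),1))
E
```

```text
yaw now -79.9 shift [ 1.1 -1.1 -1.4] twist 0.001 | half-turn alt -3.141
[-92.53680474   1.72122293 -79.94435117] 22.65 [ 453.03667071 -299.9775772    60.89822311]
[ 1.1  3.2 -7.7]
[ 2.  35.2 -6.3]
```

View pics/held4.png

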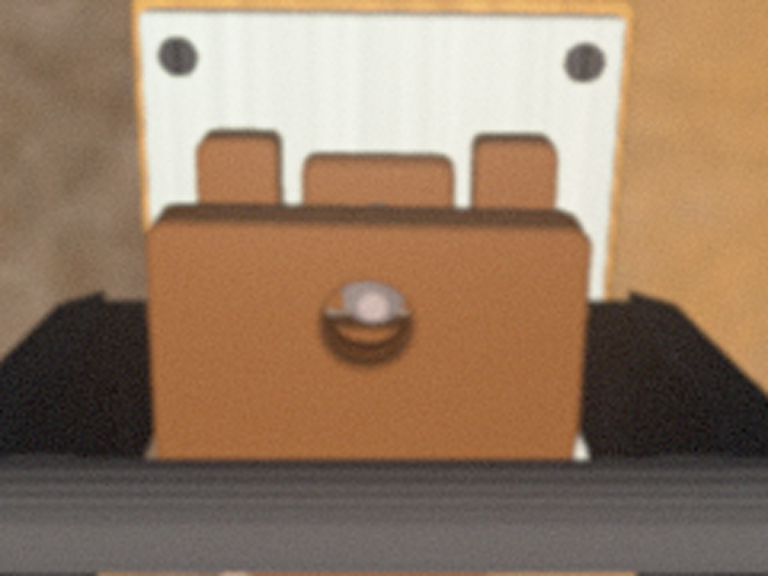

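Pin tip shows inside the big hole at crop (372,305), while the hole rim centre is about (367,320). Front edges are nearly parallel. I'll compute the residual.

```bash
python3 - <<'E'
from h import *
c=load('held.npz');T=heldT(c)
f=lambda u,v:((140+u/3.2)*1.5625,(130+v/3.2)*1.5625)
print('pin',intool(c,T,[f(371,302),f(371,308)],z=58),'part bot',intool(c,T,[f(158,205),f(580,210)],ty=3.1),'hole rim',intool(c,T,[f(367,283),f(367,350)],ty=-6.9), 'hole low rim',intool(c,T,[f(367,283),f(367,350),f(367,338)],ty=3.1))
print('rand',intool(c,T,[f(198,132),f(556,135)],z=26),'block',intool(c,T,[f(140,10),f(630,14)],z=18))
E
```

```text
pin [[1.3, 2.6, 7.0], [1.3, 2.6, 6.0]] part bot [[-29.9, 3.1, 21.9], [31.9, 3.1, 21.2]] hole rim [[0.7, -6.9, 13.5], [0.7, -6.9, 3.4]] hole low rim [[0.7, 3.1, 9.8], [0.7, 3.1, -1.0], [0.7, 3.1, 0.9]]
rand [[-28.8, 34.7, 26.0], [33.3, 32.8, 25.9]] block [[-39.3, 42.1, 46.4], [46.4, 39.5, 45.9]]
```

Emit:
step_arm([
  {"tx": 0.4,"ty": 0,"tz": -0.7,"twist": 0,"jaw": 0.6},
  {"tx": 0.1,"ty": 3,"tz": 0.2,"twist": 0,"jaw": 0.6},
  {"tx": 0.1,"ty": 4,"tz": 0.2,"twist": 0,"jaw": 0.6},
  {"tx": 0.1,"ty": 4,"tz": 0.2,"twist": 0,"jaw": 0.6},
  {"tx": 0.1,"ty": 4,"tz": 0.2,"twist": 0,"jaw": 0.6},
  {"tx": 0.1,"ty": 4,"tz": 0.2,"twist": 0,"jaw": 0.6},
  {"tx": 0.1,"ty": 4,"tz": 0.2,"twist": 0,"jaw": 0.6},
  {"tx": 0.1,"ty": 3,"tz": 0.1,"twist": 0,"jaw": 0.6},
  {"tx": 0,"ty": 2,"tz": 0.1,"twist": 0,"jaw": 0.6},
  {"tx": 0,"ty": 0,"tz": 0,"twist": 0,"jaw": 0.6},
])

```text
t: 23.7
eef_pos: [452.5, -300.4, 30.4]
ee_rot: [-92.5, 1.7, -79.9]
contact_force: [-0.4, 0.6, -1.2]
grip_width: 61.7
```

Emit:
step_arm([
  {"tx": 0,"ty": 1,"tz": 0,"twist": 0,"jaw": 0.6},
  {"tx": 0,"ty": 0,"tz": 0,"twist": 0,"jaw": 0.6},
  {"tx": 0,"ty": 0,"tz": 0,"twist": 0,"jaw": 1},
  {"tx": 0,"ty": 0,"tz": 0,"twist": 0,"jaw": 1},
  {"tx": 0,"ty": 0,"tz": 0,"twist": 0,"jaw": 1},
  {"tx": 0,"ty": 0,"tz": 0,"twist": 0,"jaw": 1},
  {"tx": 0,"ty": -3,"tz": 0,"twist": 0,"jaw": 1},
  {"tx": 0,"ty": -6,"tz": 0,"twist": 0,"jaw": 1},
  {"tx": 0,"ty": -10,"tz": 0,"twist": 0,"jaw": 1},
  {"tx": 0,"ty": -12,"tz": 0,"twist": 0,"jaw": 1},
])

```text
t: 24.7
eef_pos: [453.6, -300.8, 61.9]
ee_rot: [-92.6, 1.8, -79.9]
contact_force: [0.2, 0.3, -0.4]
grip_width: 88.0
```

Emit:
step_arm([
  {"tx": 0,"ty": -12,"tz": 0,"twist": 0,"jaw": 1},
  {"tx": 0,"ty": -12,"tz": 0,"twist": 0,"jaw": 1},
  {"tx": 0,"ty": -12,"tz": 0,"twist": 0,"jaw": 1},
  {"tx": -10,"ty": -12,"tz": 10,"twist": -0.05,"jaw": 1},
  {"tx": -15,"ty": -12,"tz": 15,"twist": -0.08,"jaw": 1},
  {"tx": -15,"ty": -10,"tz": 20,"twist": -0.1,"jaw": 1},
  {"tx": -10,"ty": -8,"tz": 20,"twist": -0.1,"jaw": 1},
  {"tx": -5,"ty": -5,"tz": 10,"twist": -0.05,"jaw": 1},
  {"tx": 0,"ty": 0,"tz": 0,"twist": 0,"jaw": 1},
  {"tx": 0,"ty": 0,"tz": 0,"twist": 0,"jaw": 1},
])

```text
t: 25.7
eef_pos: [519.5, -221.2, 159.4]
ee_rot: [-91.3, 2.1, -56.6]
contact_force: [0.5, -0.3, -0.9]
grip_width: 88.1
```

```bash
python3 - <<'E'
from h import *
s=env.state(); print(s['t'],s['eef_pos'],s['ee_rot'],s['grip_width'])
c=look('wrist'); np.savez('small.npz',**c); snap(c,'pics/small.png')
E
```

```text
25.7 [ 519.5174872  -221.15460096  159.3724262 ] [-91.26065317   2.07820139 -56.64589924] 88.05378803249273
```

View pics/small.png

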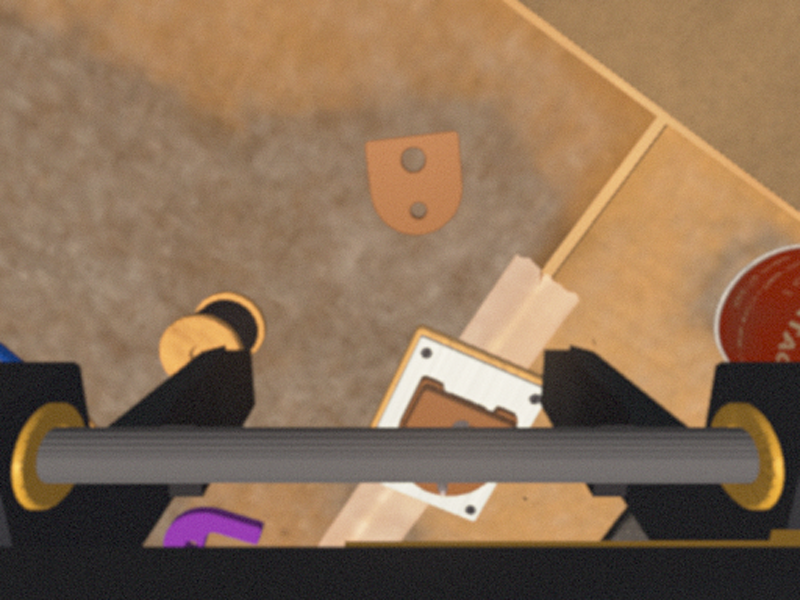

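Small lift: big hole (413,160), small hole (418,210), breast edge (367,143)–(457,132). The large lift sits on the jig.

```bash
python3 - <<'E'
from h import *
c=load('small.npz'); dpart(c,(413,160),(418,210),((367,143),(457,132)),10)
print(np.round(ray(c,415/1.5625,235/1.5625,10),1))
# verify large lift: visible on jig -> world of thin-side back (442,495) at z=36
print(np.round(ray(c,442/1.5625,496/1.5625,36),1), np.round(ray(c,452/1.5625,425/1.5625,58),1))
E
```

```text
holes yaw 39.7 dist 27.6 edge yaw 40.0 w 49.2 mid [ 559.8 -200.5] edge mid [ 579.9 -184.5]
[ 536.5 -215.8   10. ]
[ 416.8 -316.1   36. ] [ 469.7 -284.6   58. ]
```

```bash
python3 - <<'E'
from h import *
go(564.9,-196.3,30,-50.5)
T=pose(); print(np.round(T[:3,1],3))
E
```

```text
yaw now -56.7 shift [  8.7 128.   54.5] twist -0.108 | half-turn alt 3.034
[-0.038  0.018 -0.999]
```

Emit:
step_arm([
  {"tx": 2,"ty": 8,"tz": 6,"twist": -0.05,"jaw": 1},
  {"tx": 2,"ty": 16,"tz": 10,"twist": -0.06,"jaw": 1},
  {"tx": 2,"ty": 18,"tz": 10,"twist": 0,"jaw": 1},
  {"tx": 0,"ty": 18,"tz": 10,"twist": 0,"jaw": 1},
  {"tx": 0,"ty": 18,"tz": 8,"twist": 0,"jaw": 1},
  {"tx": 0,"ty": 16,"tz": 4,"twist": 0,"jaw": 1},
  {"tx": 0,"ty": 12,"tz": 2,"twist": 0,"jaw": 1},
  {"tx": 0,"ty": 8,"tz": 0,"twist": 0,"jaw": 1},
  {"tx": 0,"ty": 3,"tz": 0,"twist": 0,"jaw": 1},
  {"tx": 0,"ty": 0,"tz": 0,"twist": 0,"jaw": 1},
])

```text
t: 26.75
eef_pos: [554.5, -196.9, 35.0]
ee_rot: [-91.2, 2.3, -50.7]
contact_force: [0.9, -0.1, 0.1]
grip_width: 87.8
```

```bash
python3 - <<'E'
from h import *
go(564.9,-196.3,3,-50.5); print(env.state()['ee_rot'])
E
```

```text
yaw now -50.7 shift [ 7.4 31.5  9.1] twist -0.004 | half-turn alt 3.138
[-91.20194314   2.33239286 -50.7025672 ]
```

Emit:
step_arm([
  {"tx": 4,"ty": 4,"tz": 5,"twist": 0,"jaw": 1},
  {"tx": 3,"ty": 5,"tz": 4,"twist": 0,"jaw": 1},
  {"tx": 0,"ty": 5,"tz": 0,"twist": 0,"jaw": 1},
  {"tx": 0,"ty": 5,"tz": 0,"twist": 0,"jaw": 1},
  {"tx": 0,"ty": 4,"tz": 0,"twist": 0,"jaw": 1},
  {"tx": 0,"ty": 3,"tz": 0,"twist": 0,"jaw": 1},
  {"tx": 0,"ty": 1,"tz": 0,"twist": 0,"jaw": 1},
  {"tx": 0,"ty": 0,"tz": 0,"twist": 0,"jaw": 1},
  {"tx": 0,"ty": 0,"tz": 0,"twist": 0,"jaw": 1},
  {"tx": 0,"ty": 0,"tz": 0,"twist": 0,"jaw": 1},
])

```text
t: 27.75
eef_pos: [567.5, -197.2, 7.7]
ee_rot: [-91.1, 2.1, -50.7]
contact_force: [-0.1, 0.4, 0.3]
grip_width: 87.8
```

```bash
python3 - <<'E'
from h import *
go(564.9,-196.3,4,-50.5); print(env.state()['ee_rot'])
E
```

```text
yaw now -50.7 shift [-2.2  3.8 -1.3] twist -0.004 | half-turn alt 3.138
[-91.08055977   2.10458979 -50.72352631]
```

Now close and lift.

Emit:
step_arm([
  {"tx": -2,"ty": 2,"tz": -1,"twist": 0,"jaw": 1},
  {"tx": 0,"ty": 2,"tz": 0,"twist": 0,"jaw": 1},
  {"tx": 0,"ty": 0,"tz": 0,"twist": 0,"jaw": 1},
  {"tx": 0,"ty": 0,"tz": 0,"twist": 0,"jaw": 0.5},
  {"tx": 0,"ty": 0,"tz": 0,"twist": 0,"jaw": 0.5},
  {"tx": 0,"ty": 0,"tz": 0,"twist": 0,"jaw": 0.5},
  {"tx": 0,"ty": 0,"tz": 0,"twist": 0,"jaw": 0.5},
  {"tx": 0,"ty": 0,"tz": 0,"twist": 0,"jaw": 0.5},
  {"tx": 0,"ty": 0,"tz": 0,"twist": 0,"jaw": 0.5},
  {"tx": 0,"ty": 0,"tz": 0,"twist": 0,"jaw": 0.5},
])

```text
t: 28.75
eef_pos: [565.5, -196.4, 4.1]
ee_rot: [-91.0, 2.0, -50.7]
contact_force: [0.1, 0.3, 0.2]
grip_width: 51.7
```

Emit:
step_arm([
  {"tx": 0,"ty": -5,"tz": 0,"twist": 0,"jaw": 0.5},
  {"tx": 0,"ty": -12,"tz": 0,"twist": 0,"jaw": 0.5},
  {"tx": 0,"ty": -15,"tz": 0,"twist": 0,"jaw": 0.5},
  {"tx": 0,"ty": -15,"tz": 0,"twist": 0,"jaw": 0.5},
  {"tx": 0,"ty": -15,"tz": 0,"twist": 0,"jaw": 0.5},
  {"tx": 0,"ty": -15,"tz": 0,"twist": 0,"jaw": 0.5},
  {"tx": 0,"ty": -12,"tz": 0,"twist": 0,"jaw": 0.5},
  {"tx": 0,"ty": -6,"tz": 0,"twist": 0,"jaw": 0.5},
  {"tx": 0,"ty": 0,"tz": 0,"twist": 0,"jaw": 0.5},
  {"tx": 0,"ty": 0,"tz": 0,"twist": 0,"jaw": 0.5},
])

```text
t: 29.75
eef_pos: [571.2, -198.7, 111.2]
ee_rot: [-90.9, 1.7, -50.7]
contact_force: [0.3, -0.3, -0.3]
grip_width: 51.4
```

```bash
python3 - <<'E'
from h import *
go(450,-301.6,100,-80.5); print(env.state()['grip_width'],env.state()['ee_rot'])
E
```

```text
yaw now -50.7 shift [   3.3   13.5 -158.7] twist 0.520 | half-turn alt -2.622
51.370580279046536 [-90.87922324   1.7440907  -50.71658986]
```

Emit:
step_arm([
  {"tx": 0,"ty": 0,"tz": -8,"twist": 0,"jaw": 0.5},
  {"tx": 0,"ty": 1,"tz": -16,"twist": 0,"jaw": 0.5},
  {"tx": 0,"ty": 1,"tz": -22,"twist": 0,"jaw": 0.5},
  {"tx": 0,"ty": 1,"tz": -22,"twist": 0,"jaw": 0.5},
  {"tx": 0,"ty": 1,"tz": -22,"twist": 0,"jaw": 0.5},
  {"tx": 0,"ty": 1,"tz": -22,"twist": 0,"jaw": 0.5},
  {"tx": 0,"ty": 1,"tz": -20,"twist": 0,"jaw": 0.5},
  {"tx": 0,"ty": 1,"tz": -14,"twist": 0,"jaw": 0.5},
  {"tx": 0,"ty": 0,"tz": -8,"twist": 0,"jaw": 0.5},
  {"tx": 0,"ty": 0,"tz": 0,"twist": 0,"jaw": 0.5},
])

```text
t: 30.75
eef_pos: [434.6, -300.6, 98.1]
ee_rot: [-91.3, 2.6, -50.8]
contact_force: [0.4, -1.9, -0.4]
grip_width: 51.3
```

Emit:
step_arm([
  {"tx": 0,"ty": 0,"tz": 0,"twist": 0.04,"jaw": 0.5},
  {"tx": 0,"ty": 0,"tz": 0,"twist": 0.08,"jaw": 0.5},
  {"tx": 0,"ty": 0,"tz": 0,"twist": 0.09,"jaw": 0.5},
  {"tx": 0,"ty": 0,"tz": 0,"twist": 0.09,"jaw": 0.5},
  {"tx": 0,"ty": 0,"tz": 0,"twist": 0.09,"jaw": 0.5},
  {"tx": 0,"ty": 0,"tz": 0,"twist": 0.07,"jaw": 0.5},
  {"tx": 0,"ty": 0,"tz": 0,"twist": 0.05,"jaw": 0.5},
  {"tx": 0,"ty": 0,"tz": 0,"twist": 0,"jaw": 0.5},
  {"tx": 0,"ty": 0,"tz": 0,"twist": 0,"jaw": 0.5},
  {"tx": 0,"ty": 0,"tz": 0,"twist": 0,"jaw": 0.5},
])

```text
t: 31.75
eef_pos: [438.7, -297.5, 97.6]
ee_rot: [-92.3, 1.7, -80.9]
contact_force: [-0.1, -0.0, 0.7]
grip_width: 51.6
```

```bash
python3 - <<'E'
from h import *
go(451.5,-301,70,-80.5); print(env.state()['grip_width'],env.state()['ee_rot'])
E
```

```text
yaw now -80.9 shift [ 6.3 26.9 13.2] twist -0.006 | half-turn alt 3.135
51.599979406726476 [-92.30506089   1.69653482 -80.85919807]
```

```bash
python3 - <<'E'
from h import *
go(452.8,-300.6,66,-80.2)
E
```

```text
yaw now -80.9 shift [ 6.2 30.9 14.7] twist -0.012 | half-turn alt 3.130
```

Emit:
step_arm([
  {"tx": 3,"ty": 0,"tz": 7,"twist": -0.012,"jaw": 0.5},
  {"tx": 3,"ty": 2,"tz": 6,"twist": 0,"jaw": 0.5},
  {"tx": 0.2,"ty": 5,"tz": 1,"twist": 0,"jaw": 0.5},
  {"tx": 0,"ty": 5,"tz": 0.5,"twist": 0,"jaw": 0.5},
  {"tx": 0,"ty": 5,"tz": 0.2,"twist": 0,"jaw": 0.5},
  {"tx": 0,"ty": 5,"tz": 0,"twist": 0,"jaw": 0.5},
  {"tx": 0,"ty": 4,"tz": 0,"twist": 0,"jaw": 0.5},
  {"tx": 0,"ty": 2,"tz": 0,"twist": 0,"jaw": 0.5},
  {"tx": 0,"ty": 0,"tz": 0,"twist": 0,"jaw": 0.5},
  {"tx": 0,"ty": 0,"tz": 0,"twist": 0,"jaw": 0.5},
])

```text
t: 32.75
eef_pos: [453.7, -300.3, 65.1]
ee_rot: [-92.4, 1.8, -80.0]
contact_force: [0.4, -0.6, -0.7]
grip_width: 51.3
```

```bash
python3 - <<'E'
from h import *
go(452.8,-300.6,66,-80.2); s=env.state(); print(s['ee_rot'],s['t'],s['eef_pos'])
c=look('wrist'); np.savez('held.npz',**c); snap(c,'pics/held5.png',3.2,(140,130,380,310))
T=heldT(c)
for z in (58,36): print(np.round(T[:3,:3].T@(np.array([445.5,-302.3,z])-T[:3,3]),1))
E
```

```text
yaw now -80.0 shift [ 0.1 -0.8 -0.9] twist 0.003 | half-turn alt -3.138
[-92.35928029   1.81959199 -80.02229968] 32.75 [ 453.67083813 -300.28423767   65.14301732]
[ 0.8  7.5 -8.1]
[ 1.5 29.4 -7.2]
```

View pics/held5.png

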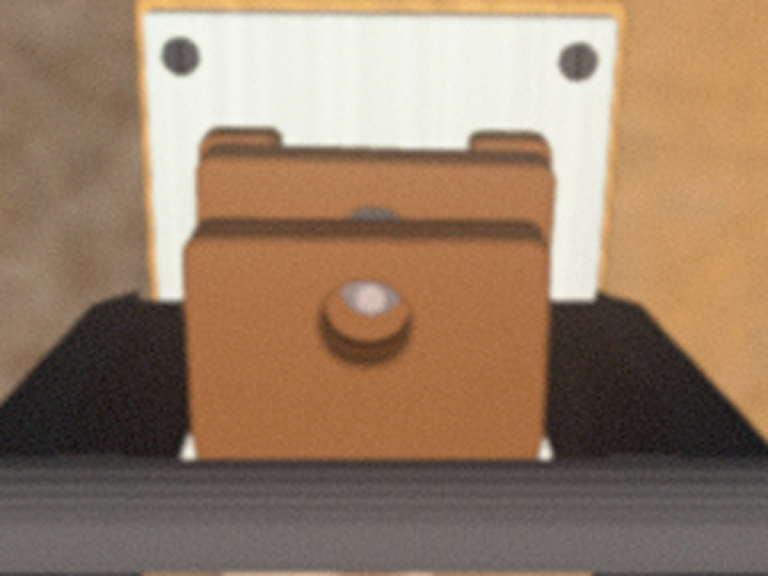

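Small lift held straight: front underside edge (195,219)–(540,222), hole rim centre (366,320), pin tip (371,298). The large lift beneath sits within the rand outline.

```bash
python3 - <<'E'
from h import *
c=load('held.npz');T=heldT(c)
f=lambda u,v:((140+u/3.2)*1.5625,(130+v/3.2)*1.5625)
print('pin',intool(c,T,[f(371,298)],z=58),'part bot',intool(c,T,[f(195,219),f(540,222)],ty=4.1),'hole rim',intool(c,T,[f(366,320),f(366,282),f(366,350)],ty=-5.9))
print('large',intool(c,T,[f(200,148),f(552,155)],z=26),'block',intool(c,T,[f(142,12),f(618,16)],z=18))
E
```

```text
pin [[1.3, 6.9, 5.9]] part bot [[-24.8, 4.1, 19.5], [26.3, 4.1, 19.0]] hole rim [[0.5, -5.9, 7.5], [0.5, -5.9, 13.3], [0.5, -5.9, 3.0]]
large [[-29.3, 39.2, 22.1], [33.6, 37.3, 21.3]] block [[-39.9, 46.6, 45.6], [45.4, 43.9, 45.1]]
```

Emit:
step_arm([
  {"tx": 0.4,"ty": 0,"tz": -0.8,"twist": 0,"jaw": 0.5},
  {"tx": 0.1,"ty": 2,"tz": 0.1,"twist": 0,"jaw": 0.5},
  {"tx": 0.1,"ty": 4,"tz": 0.2,"twist": 0,"jaw": 0.5},
  {"tx": 0.1,"ty": 4,"tz": 0.2,"twist": 0,"jaw": 0.5},
  {"tx": 0.1,"ty": 4,"tz": 0.2,"twist": 0,"jaw": 0.5},
  {"tx": 0.1,"ty": 4,"tz": 0.2,"twist": 0,"jaw": 0.5},
  {"tx": 0.1,"ty": 3,"tz": 0.1,"twist": 0,"jaw": 0.5},
  {"tx": 0,"ty": 2,"tz": 0,"twist": 0,"jaw": 0.5},
  {"tx": 0,"ty": 0,"tz": 0,"twist": 0,"jaw": 0.5},
  {"tx": 0,"ty": 0,"tz": 0,"twist": 0,"jaw": 0.5},
])

```text
t: 33.8
eef_pos: [453.2, -301.0, 40.5]
ee_rot: [-92.3, 1.8, -80.0]
contact_force: [-0.1, -0.4, -0.0]
grip_width: 51.5
```

Emit:
step_arm([
  {"tx": 0,"ty": 0.5,"tz": 0,"twist": 0,"jaw": 0.5},
  {"tx": 0,"ty": 0,"tz": 0,"twist": 0,"jaw": 1},
  {"tx": 0,"ty": 0,"tz": 0,"twist": 0,"jaw": 1},
  {"tx": 0,"ty": 0,"tz": 0,"twist": 0,"jaw": 1},
  {"tx": 0,"ty": 0,"tz": 0,"twist": 0,"jaw": 1},
  {"tx": 0,"ty": 0,"tz": 0,"twist": 0,"jaw": 1},
  {"tx": 0,"ty": -3,"tz": 0,"twist": 0,"jaw": 1},
  {"tx": 0,"ty": -6,"tz": 0,"twist": 0,"jaw": 1},
  {"tx": 0,"ty": -10,"tz": 0,"twist": 0,"jaw": 1},
  {"tx": 0,"ty": -12,"tz": 0,"twist": 0,"jaw": 1},
])

```text
t: 34.8
eef_pos: [454.0, -301.2, 72.3]
ee_rot: [-92.4, 1.9, -80.0]
contact_force: [-0.5, 0.5, 0.7]
grip_width: 88.0
```

Emit:
step_arm([
  {"tx": 0,"ty": -12,"tz": 0,"twist": 0,"jaw": 1},
  {"tx": 0,"ty": -12,"tz": 0,"twist": 0,"jaw": 1},
  {"tx": 0,"ty": -12,"tz": 0,"twist": 0,"jaw": 1},
  {"tx": -10,"ty": -12,"tz": 4,"twist": 0,"jaw": 1},
  {"tx": -20,"ty": -8,"tz": 8,"twist": 0,"jaw": 1},
  {"tx": -28,"ty": -4,"tz": 11,"twist": 0,"jaw": 1},
  {"tx": -28,"ty": -2,"tz": 11,"twist": 0,"jaw": 1},
  {"tx": -28,"ty": 0,"tz": 11,"twist": 0,"jaw": 1},
  {"tx": -28,"ty": 0,"tz": 11,"twist": 0,"jaw": 1},
  {"tx": -28,"ty": 0,"tz": 11,"twist": 0,"jaw": 1},
])

```text
t: 35.8
eef_pos: [498.8, -119.7, 152.2]
ee_rot: [-91.7, 1.4, -80.4]
contact_force: [-0.2, 0.3, -0.2]
grip_width: 88.1
```

Emit:
step_arm([
  {"tx": -28,"ty": 0,"tz": 11,"twist": 0,"jaw": 1},
  {"tx": -28,"ty": 0,"tz": 11,"twist": 0,"jaw": 1},
  {"tx": -28,"ty": 0,"tz": 11,"twist": 0,"jaw": 1},
  {"tx": -28,"ty": 0,"tz": 12,"twist": 0,"jaw": 1},
  {"tx": -28,"ty": 0,"tz": 12,"twist": 0,"jaw": 1},
  {"tx": -28,"ty": 0,"tz": 12,"twist": 0,"jaw": 1},
  {"tx": -28,"ty": 0,"tz": 12,"twist": 0,"jaw": 1},
  {"tx": -28,"ty": 0,"tz": 12,"twist": 0,"jaw": 1},
  {"tx": -20,"ty": 0,"tz": 10,"twist": 0,"jaw": 1},
  {"tx": -10,"ty": 0,"tz": 5,"twist": 0,"jaw": 1},
])

```text
t: 36.8
eef_pos: [562.1, 170.0, 165.1]
ee_rot: [-91.4, 1.5, -80.1]
contact_force: [0.3, -1.2, 0.3]
grip_width: 88.0
```

```bash
python3 - <<'E'
from h import *
s=env.state(); print(s['t'],s['eef_pos'],s['ee_rot'],s['joint_positions'])
go(552,171,150,-60)
env.camera('side'); c=look('wrist'); np.savez('top1.npz',**c); print(proj(c,[596,196,8])*1.5625)
# orientation guess from grey blob in first top image
t=load('top.npz'); r=rect(t,596,196,8); g=cv2.cvtColor(r,cv2.COLOR_BGR2HSV); m=(g[...,1]<60).astype(np.uint8); m=cv2.morphologyEx(m,2,np.ones((7,7)))
cn=max(cv2.findContours(m,0,2)[0],key=cv2.contourArea); print(cv2.contourArea(cn)/16,cv2.minAreaRect(cn),towld(cn[:,0].mean(0),596,196))
E
```

```text
36.8 [562.05258478 169.97902329 165.09478878] [-91.3932296    1.53608632 -80.09806531] [ 13.4569522    9.72535709 106.48133056   1.78507327  65.09976628
  92.76624179]
yaw now -80.1 shift [-2.3 15.4 -9.4] twist -0.351 | half-turn alt 2.791
[371.32986334 197.36303995]
1746.75 ((271.05291748046875, 287.4882507324219), (166.89157104492188, 189.90052795410156), 32.47119140625) [[596.6452381  195.49761905]]
```

```bash
python3 - <<'E'
from h import *
c=load('top1.npz'); snap(c,'pics/top1.png',4,(150,45,330,195))
E
```

```text
(no output)
```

View pics/top1.png

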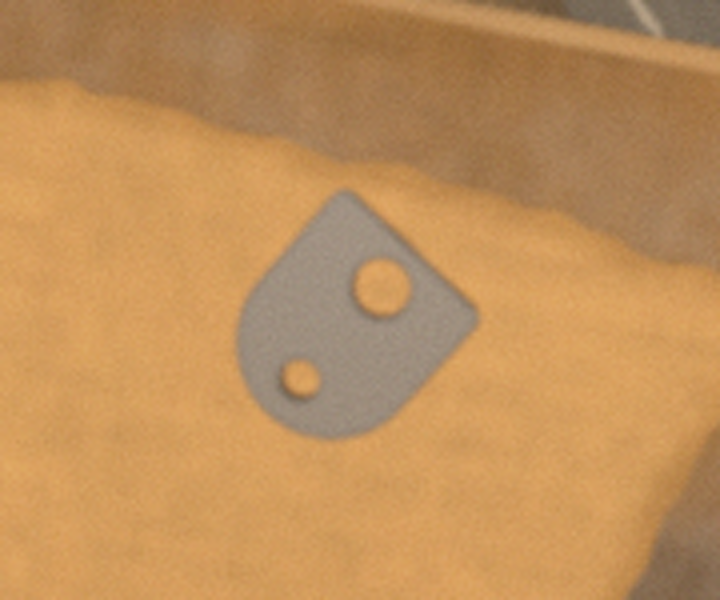

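Top piece: big hole crop (383,288), small hole (300,379), breast edge (345,190)–(478,318).

```bash
python3 - <<'E'
from h import *
c=load('top1.npz'); f=lambda u,v:((150+u/4)*1.5625,(45+v/4)*1.5625)
dpart(c,f(383,288),f(300,379),(f(345,190),f(478,318)),8)
b,s=[ray(c,*(np.array(f(*p))/1.5625),8) for p in ((383,288),(300,379))]
d=(b-s)/np.linalg.norm(b-s); o=(b+s)/2; yaw=np.degrees(np.arctan2(d[1],d[0])); g=o+6*d; print(np.round(g,1),yaw); go(g[0],g[1],30,yaw-90)
E
```

```text
holes yaw -33.2 dist 28.0 edge yaw -33.2 w 40.5 mid [593.7 197.8] edge mid [613.7 184.9]
[598.7 194.5   8. ] -33.173363163945446
yaw now -80.1 shift [-15.1 134.3  43.7] twist 0.752 | half-turn alt -2.389
```

Emit:
step_arm([
  {"tx": -7,"ty": 5,"tz": 14,"twist": 0.0,"jaw": 1},
  {"tx": -7,"ty": 10,"tz": 14,"twist": 0.0,"jaw": 1},
  {"tx": 0,"ty": 10,"tz": 10,"twist": 0.05,"jaw": 1},
  {"tx": 0,"ty": 10,"tz": 0,"twist": 0.1,"jaw": 1},
  {"tx": 0,"ty": 10,"tz": 0,"twist": 0.12,"jaw": 1},
  {"tx": 0,"ty": 10,"tz": 0,"twist": 0.12,"jaw": 1},
  {"tx": 0,"ty": 5,"tz": 0,"twist": 0.12,"jaw": 1},
  {"tx": 0,"ty": 0,"tz": 0,"twist": 0.1,"jaw": 1},
  {"tx": 0,"ty": 0,"tz": 0,"twist": 0.05,"jaw": 1},
  {"tx": 0,"ty": 0,"tz": 0,"twist": 0,"jaw": 1},
])

```text
t: 37.9
eef_pos: [592.4, 178.8, 103.2]
ee_rot: [-92.1, -0.2, -119.9]
contact_force: [0.1, -0.4, -0.1]
grip_width: 88.4
```

```bash
python3 - <<'E'
from h import *
go(598.5,194.7,30,-123.2); s=env.state(); print(s['ee_rot'],s['eef_pos'],s['joint_positions'][5])
E
```

```text
yaw now -119.9 shift [-17.   73.2   0.1] twist 0.058 | half-turn alt -3.084
[ -92.14621303   -0.21515005 -119.88805592] [592.44628775 178.84112338 103.1794824 ] 132.86815149866374
```

Emit:
step_arm([
  {"tx": -6,"ty": 5,"tz": 0,"twist": 0.03,"jaw": 1},
  {"tx": -6,"ty": 10,"tz": 0,"twist": 0.03,"jaw": 1},
  {"tx": -4,"ty": 12,"tz": 0,"twist": 0,"jaw": 1},
  {"tx": 0,"ty": 12,"tz": 0,"twist": 0,"jaw": 1},
  {"tx": 0,"ty": 12,"tz": 0,"twist": 0,"jaw": 1},
  {"tx": 0,"ty": 10,"tz": 0,"twist": 0,"jaw": 1},
  {"tx": 0,"ty": 8,"tz": 0,"twist": 0,"jaw": 1},
  {"tx": 0,"ty": 5,"tz": 0,"twist": 0,"jaw": 1},
  {"tx": 0,"ty": 2,"tz": 0,"twist": 0,"jaw": 1},
  {"tx": 0,"ty": 0,"tz": 0,"twist": 0,"jaw": 1},
])

```text
t: 38.9
eef_pos: [596.6, 188.9, 22.1]
ee_rot: [-92.2, -0.5, -123.2]
contact_force: [0.4, 1.4, 0.2]
grip_width: 88.2
```

```bash
python3 - <<'E'
from h import *
go(598.5,194.7,2.5,-123.2); s=env.state(); print(s['ee_rot'],s['eef_pos'],s['joint_positions'][5])
E
```

```text
yaw now -123.2 shift [-6.1 19.6 -0.9] twist -0.000 | half-turn alt 3.141
[ -92.18273039   -0.51744667 -123.20547088] [596.64708502 188.85914377  22.07135221] 136.80958058272597
```

Emit:
step_arm([
  {"tx": -3,"ty": 3,"tz": -0.5,"twist": 0,"jaw": 1},
  {"tx": -3,"ty": 5,"tz": 0,"twist": 0,"jaw": 1},
  {"tx": 0,"ty": 4,"tz": 0,"twist": 0,"jaw": 1},
  {"tx": 0,"ty": 3,"tz": 0,"twist": 0,"jaw": 1},
  {"tx": 0,"ty": 2,"tz": 0,"twist": 0,"jaw": 1},
  {"tx": 0,"ty": 1,"tz": 0,"twist": 0,"jaw": 1},
  {"tx": 0,"ty": 0,"tz": 0,"twist": 0,"jaw": 1},
  {"tx": 0,"ty": 0,"tz": 0,"twist": 0,"jaw": 1},
  {"tx": 0,"ty": 0,"tz": 0,"twist": 0,"jaw": 1},
  {"tx": 0,"ty": 0,"tz": 0,"twist": 0,"jaw": 1},
])

```text
t: 39.9
eef_pos: [600.7, 195.5, 4.4]
ee_rot: [-92.0, -0.4, -123.2]
contact_force: [0.4, -0.7, 0.1]
grip_width: 88.0
```

Emit:
step_arm([
  {"tx": 0,"ty": 0,"tz": 0,"twist": 0,"jaw": 0.4},
  {"tx": 0,"ty": 0,"tz": 0,"twist": 0,"jaw": 0.4},
  {"tx": 0,"ty": 0,"tz": 0,"twist": 0,"jaw": 0.4},
  {"tx": 0,"ty": 0,"tz": 0,"twist": 0,"jaw": 0.4},
  {"tx": 0,"ty": 0,"tz": 0,"twist": 0,"jaw": 0.4},
  {"tx": 0,"ty": 0,"tz": 0,"twist": 0,"jaw": 0.4},
  {"tx": 0,"ty": 0,"tz": 0,"twist": 0,"jaw": 0.4},
  {"tx": 0,"ty": 0,"tz": 0,"twist": 0,"jaw": 0.4},
  {"tx": 0,"ty": 0,"tz": 0,"twist": 0,"jaw": 0.4},
  {"tx": 0,"ty": 0,"tz": 0,"twist": 0,"jaw": 0.4},
])

```text
t: 40.9
eef_pos: [601.0, 195.5, 4.8]
ee_rot: [-92.0, -0.3, -123.2]
contact_force: [0.1, 1.0, -1.0]
grip_width: 42.1
```

Emit:
step_arm([
  {"tx": 0,"ty": 0,"tz": 0,"twist": 0,"jaw": 0.7},
  {"tx": 0,"ty": 0,"tz": 0,"twist": 0,"jaw": 0.7},
  {"tx": 0,"ty": 1,"tz": -0.5,"twist": 0,"jaw": 0.7},
  {"tx": 0,"ty": 1.3,"tz": -0.5,"twist": 0,"jaw": 0.7},
  {"tx": 0,"ty": 0,"tz": 0,"twist": 0,"jaw": 0.4},
  {"tx": 0,"ty": 0,"tz": 0,"twist": 0,"jaw": 0.4},
  {"tx": 0,"ty": 0,"tz": 0,"twist": 0,"jaw": 0.4},
  {"tx": 0,"ty": 0,"tz": 0,"twist": 0,"jaw": 0.4},
  {"tx": 0,"ty": 0,"tz": 0,"twist": 0,"jaw": 0.4},
  {"tx": 0,"ty": 0,"tz": 0,"twist": 0,"jaw": 0.4},
])

```text
t: 41.9
eef_pos: [599.8, 196.1, 2.1]
ee_rot: [-92.0, -0.4, -123.2]
contact_force: [0.1, 0.8, 0.3]
grip_width: 42.5
```

Emit:
step_arm([
  {"tx": 0,"ty": -5,"tz": 0,"twist": 0,"jaw": 0.4},
  {"tx": 0,"ty": -12,"tz": 0,"twist": 0,"jaw": 0.4},
  {"tx": 0,"ty": -15,"tz": 0,"twist": 0,"jaw": 0.4},
  {"tx": 0,"ty": -15,"tz": 0,"twist": 0,"jaw": 0.4},
  {"tx": 0,"ty": -15,"tz": 0,"twist": 0,"jaw": 0.4},
  {"tx": 0,"ty": -15,"tz": 0,"twist": 0,"jaw": 0.4},
  {"tx": 0,"ty": -12,"tz": 0,"twist": 0,"jaw": 0.4},
  {"tx": 0,"ty": -6,"tz": 0,"twist": 0,"jaw": 0.4},
  {"tx": 0,"ty": 0,"tz": 0,"twist": 0,"jaw": 0.4},
  {"tx": 0,"ty": 0,"tz": 0,"twist": 0,"jaw": 0.4},
])

```text
t: 42.9
eef_pos: [605.2, 195.1, 109.4]
ee_rot: [-91.8, -0.1, -123.2]
contact_force: [0.1, -0.8, -0.3]
grip_width: 42.3
```

```bash
python3 - <<'E'
from h import *
go(452,-301,100,-80.5); s=env.state(); print(s['ee_rot'],s['grip_width'],s['joint_positions'][5])
E
```

```text
yaw now -123.2 shift [499.    5.7 143.7] twist -0.745 | half-turn alt 2.396
[-9.17982002e+01 -9.33868651e-02 -1.23195484e+02] 42.28236660415204 137.40073925954476
```

Emit:
step_arm([
  {"tx": 12,"ty": 0,"tz": 3,"twist": 0,"jaw": 0.4},
  {"tx": 22,"ty": 0,"tz": 6,"twist": 0,"jaw": 0.4},
  {"tx": 28,"ty": 0,"tz": 8,"twist": 0,"jaw": 0.4},
  {"tx": 28,"ty": 0,"tz": 8,"twist": 0,"jaw": 0.4},
  {"tx": 28,"ty": 0,"tz": 8,"twist": 0,"jaw": 0.4},
  {"tx": 28,"ty": 0,"tz": 8,"twist": 0,"jaw": 0.4},
  {"tx": 28,"ty": 0,"tz": 8,"twist": 0,"jaw": 0.4},
  {"tx": 28,"ty": 0,"tz": 8,"twist": 0,"jaw": 0.4},
  {"tx": 28,"ty": 0,"tz": 8,"twist": 0,"jaw": 0.4},
  {"tx": 28,"ty": 0,"tz": 8,"twist": 0,"jaw": 0.4},
])

```text
t: 43.9
eef_pos: [511.6, -72.4, 97.6]
ee_rot: [-92.7, -0.8, -122.8]
contact_force: [-0.3, -0.3, -0.7]
grip_width: 42.2
```

Emit:
step_arm([
  {"tx": 28,"ty": 0,"tz": 8,"twist": 0,"jaw": 0.4},
  {"tx": 28,"ty": 0,"tz": 8,"twist": 0,"jaw": 0.4},
  {"tx": 28,"ty": 0,"tz": 8,"twist": 0,"jaw": 0.4},
  {"tx": 28,"ty": 0,"tz": 8,"twist": 0,"jaw": 0.4},
  {"tx": 28,"ty": 0,"tz": 8,"twist": 0,"jaw": 0.4},
  {"tx": 28,"ty": 0,"tz": 8,"twist": 0,"jaw": 0.4},
  {"tx": 26,"ty": 0,"tz": 8,"twist": 0,"jaw": 0.4},
  {"tx": 18,"ty": 0,"tz": 5,"twist": 0,"jaw": 0.4},
  {"tx": 9,"ty": 0,"tz": 2,"twist": 0,"jaw": 0.4},
  {"tx": 0,"ty": 0,"tz": 0,"twist": 0,"jaw": 0.4},
])

```text
t: 44.9
eef_pos: [424.8, -303.6, 87.6]
ee_rot: [-93.9, -1.1, -123.2]
contact_force: [0.2, 0.3, -0.5]
grip_width: 42.5
```

```bash
python3 - <<'E'
from h import *
go(452,-301,95,-80.5); s=env.state(); print(s['ee_rot'],s['grip_width'],s['joint_positions'][5])
E
```

```text
yaw now -123.2 shift [-16.9  -9.1  20.8] twist -0.745 | half-turn alt 2.397
[ -93.88327209   -1.05941427 -123.18182548] 42.545719511992964 86.68247148731992
```

Emit:
step_arm([
  {"tx": -8,"ty": -4,"tz": 10,"twist": 0,"jaw": 0.4},
  {"tx": -8,"ty": -4,"tz": 10,"twist": -0.04,"jaw": 0.4},
  {"tx": 0,"ty": 0,"tz": 0,"twist": -0.1,"jaw": 0.4},
  {"tx": 0,"ty": 0,"tz": 0,"twist": -0.13,"jaw": 0.4},
  {"tx": 0,"ty": 0,"tz": 0,"twist": -0.13,"jaw": 0.4},
  {"tx": 0,"ty": 0,"tz": 0,"twist": -0.12,"jaw": 0.4},
  {"tx": 0,"ty": 0,"tz": 0,"twist": -0.1,"jaw": 0.4},
  {"tx": 0,"ty": 0,"tz": 0,"twist": -0.06,"jaw": 0.4},
  {"tx": 0,"ty": 0,"tz": 0,"twist": 0,"jaw": 0.4},
  {"tx": 0,"ty": 0,"tz": 0,"twist": 0,"jaw": 0.4},
])

```text
t: 45.9
eef_pos: [465.8, -291.5, 96.5]
ee_rot: [-93.3, 1.8, -81.2]
contact_force: [-0.4, -0.2, -0.7]
grip_width: 42.5
```

```bash
python3 - <<'E'
from h import *
go(452,-301,66,-80.3); s=env.state(); T=pose(); print(s['ee_rot'],s['eef_pos'],s['grip_width'],np.round(T[:3,:3],3).tolist())
# part origin (0.7,2.5,-6.3) in tool should lie on jig axis, at underside z=63
u=T[:3,:3]@np.array([0.7,2.1,-6.3]); g=np.array([445.5,-302.3,63])-u; print(g); go(*g,-80.3)
E
```

```text
yaw now -81.2 shift [  8.2  31.1 -13.4] twist -0.015 | half-turn alt 3.127
[-93.29404888   1.77930366 -81.16086036] [ 465.832789   -291.46750075   96.5341889 ] 42.50605091988337 [[0.154, -0.062, 0.986], [-0.988, 0.022, 0.155], [-0.031, -0.998, -0.057]]
[ 451.73489219 -300.67685819   64.75542875]
yaw now -81.2 shift [  7.9  32.4 -13.5] twist -0.015 | half-turn alt 3.127
```

Emit:
step_arm([
  {"tx": 4,"ty": 0,"tz": -7,"twist": -0.015,"jaw": 0.4},
  {"tx": 4,"ty": 2,"tz": -6,"twist": 0,"jaw": 0.4},
  {"tx": 0,"ty": 5,"tz": -0.5,"twist": 0,"jaw": 0.4},
  {"tx": 0,"ty": 6,"tz": 0,"twist": 0,"jaw": 0.4},
  {"tx": 0,"ty": 6,"tz": 0,"twist": 0,"jaw": 0.4},
  {"tx": 0,"ty": 5,"tz": 0,"twist": 0,"jaw": 0.4},
  {"tx": 0,"ty": 4,"tz": 0,"twist": 0,"jaw": 0.4},
  {"tx": 0,"ty": 2,"tz": 0,"twist": 0,"jaw": 0.4},
  {"tx": 0,"ty": 0,"tz": 0,"twist": 0,"jaw": 0.4},
  {"tx": 0,"ty": 0,"tz": 0,"twist": 0,"jaw": 0.4},
])

```text
t: 46.9
eef_pos: [450.8, -300.8, 63.6]
ee_rot: [-93.3, 1.9, -80.3]
contact_force: [0.2, 0.8, -0.4]
grip_width: 42.4
```

```bash
python3 - <<'E'
from h import *
go(451.7,-300.7,64.8,-80.3); s=env.state(); print(s['ee_rot'],s['t'],s['eef_pos'])
c=look('wrist'); np.savez('held.npz',**c); snap(c,'pics/held6.png',3.2,(140,130,380,310))
T=heldT(c)
for z in (58,46): print(np.round(T[:3,:3].T@(np.array([445.5,-302.3,z])-T[:3,3]),1))
E
```

```text
yaw now -80.3 shift [ 0.  -1.2  0.8] twist -0.000 | half-turn alt 3.142
[-93.33121879   1.90724009 -80.30179944] 46.9 [ 450.78739586 -300.7796726    63.60790502]
[ 0.8  5.9 -5.1]
[ 1.2 17.9 -4.4]
```

View pics/held6.png

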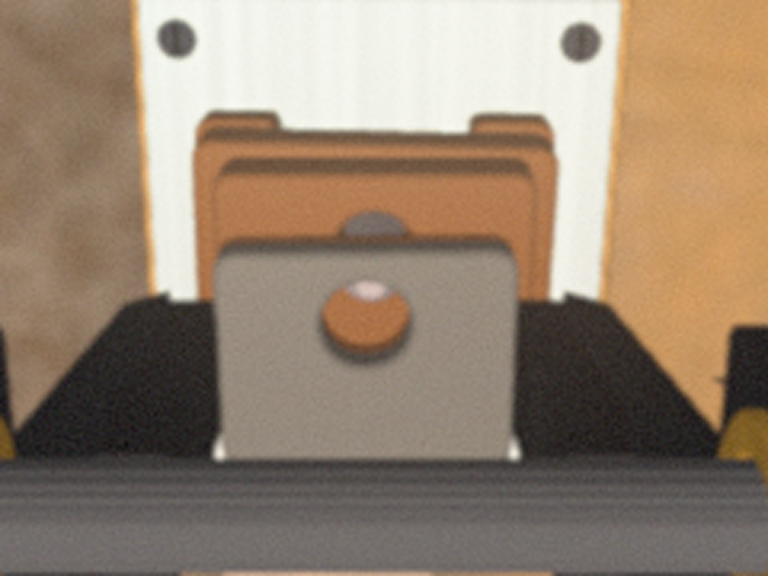

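Top piece: front underside edge at row 240 (columns 225–508), hole rim centre (366,320), pin tip at about (370,288).

```bash
python3 - <<'E'
from h import *
c=load('held.npz');T=heldT(c)
f=lambda u,v:((140+u/3.2)*1.5625,(130+v/3.2)*1.5625)
print('pin',intool(c,T,[f(370,288)],z=58),'part bot',intool(c,T,[f(222,240),f(512,240)],ty=2.1),'hole rim',intool(c,T,[f(366,320),f(366,282),f(366,350)],ty=-5.9))
E
```

```text
pin [[1.2, 5.1, 8.2]] part bot [[-20.6, 2.1, 16.8], [22.0, 2.1, 16.9]] hole rim [[0.5, -5.9, 7.6], [0.5, -5.9, 13.3], [0.6, -5.9, 3.0]]
```

Emit:
step_arm([
  {"tx": 0.4,"ty": 0,"tz": 1.5,"twist": 0,"jaw": 0.4},
  {"tx": 0,"ty": 1,"tz": 0,"twist": 0,"jaw": 0.4},
  {"tx": 0.1,"ty": 2,"tz": 0.1,"twist": 0,"jaw": 0.4},
  {"tx": 0.1,"ty": 2,"tz": 0.1,"twist": 0,"jaw": 0.4},
  {"tx": 0.1,"ty": 2,"tz": 0.1,"twist": 0,"jaw": 0.4},
  {"tx": 0.1,"ty": 2,"tz": 0.2,"twist": 0,"jaw": 0.4},
  {"tx": 0.1,"ty": 2,"tz": 0.1,"twist": 0,"jaw": 0.4},
  {"tx": 0,"ty": 1.5,"tz": 0.1,"twist": 0,"jaw": 0.4},
  {"tx": 0,"ty": 0,"tz": 0,"twist": 0,"jaw": 0.4},
  {"tx": 0,"ty": 0,"tz": 0,"twist": 0,"jaw": 0.4},
])

```text
t: 47.95
eef_pos: [453.1, -301.3, 50.6]
ee_rot: [-93.3, 1.8, -80.3]
contact_force: [0.4, 0.3, -1.1]
grip_width: 42.6
```

Emit:
step_arm([
  {"tx": 0,"ty": 1,"tz": 0.1,"twist": 0,"jaw": 0.4},
  {"tx": 0,"ty": 0.4,"tz": 0,"twist": 0,"jaw": 0.4},
  {"tx": 0,"ty": 0,"tz": 0,"twist": 0,"jaw": 0.7},
  {"tx": 0,"ty": 0,"tz": 0,"twist": 0,"jaw": 1},
  {"tx": 0,"ty": 0,"tz": 0,"twist": 0,"jaw": 1},
  {"tx": 0,"ty": 0,"tz": 0,"twist": 0,"jaw": 1},
  {"tx": 0,"ty": 0,"tz": 0,"twist": 0,"jaw": 1},
  {"tx": 0,"ty": -3,"tz": 0,"twist": 0,"jaw": 1},
  {"tx": 0,"ty": -6,"tz": 0,"twist": 0,"jaw": 1},
  {"tx": 0,"ty": -10,"tz": 0,"twist": 0,"jaw": 1},
])

```text
t: 48.95
eef_pos: [453.6, -301.2, 68.4]
ee_rot: [-93.4, 1.9, -80.3]
contact_force: [-0.3, -0.0, 0.1]
grip_width: 88.0
```

Emit:
step_arm([
  {"tx": 0,"ty": -12,"tz": 0,"twist": 0,"jaw": 1},
  {"tx": 0,"ty": -12,"tz": 0,"twist": 0,"jaw": 1},
  {"tx": 0,"ty": -12,"tz": 0,"twist": 0,"jaw": 1},
  {"tx": 0,"ty": -12,"tz": -12,"twist": 0,"jaw": 1},
  {"tx": 0,"ty": -12,"tz": -12,"twist": 0,"jaw": 1},
  {"tx": 0,"ty": -12,"tz": -12,"twist": 0,"jaw": 1},
  {"tx": 0,"ty": -6,"tz": -8,"twist": 0,"jaw": 1},
  {"tx": 0,"ty": 0,"tz": -4,"twist": 0,"jaw": 1},
  {"tx": 0,"ty": 0,"tz": 0,"twist": 0,"jaw": 1},
  {"tx": 0,"ty": 0,"tz": 0,"twist": 0,"jaw": 1},
])

```text
t: 49.95
eef_pos: [411.0, -313.7, 161.3]
ee_rot: [-93.0, 1.5, -80.3]
contact_force: [0.3, -0.1, 0.3]
grip_width: 87.8
```

```bash
python3 - <<'E'
from h import *
s=env.state(); print(s['t'],s['eef_pos'],s['ee_rot'],s['grip_width'])
c=look('wrist'); np.savez('fin.npz',**c); d=env.camera('side')
u,v=proj(c,[445,-302,30]).astype(int); p,q=proj(d,[445,-302,30]).astype(int); print(u,v,p,q)
A=cv2.resize(c['pixels'][v-60:v+60,u-60:u+60,::-1],(400,400),interpolation=2); B=cv2.resize(d['pixels'][q-35:q+35,p-35:p+35,::-1],(400,400),interpolation=2)
cv2.imwrite('pics/fin.png',np.hstack([A,B]))
E
```

```text
49.95 [ 411.04887524 -313.68985042  161.33454348] [-92.95563529   1.52362119 -80.32225568] 87.78036160594957
250 127 322 145
```

View pics/fin.png

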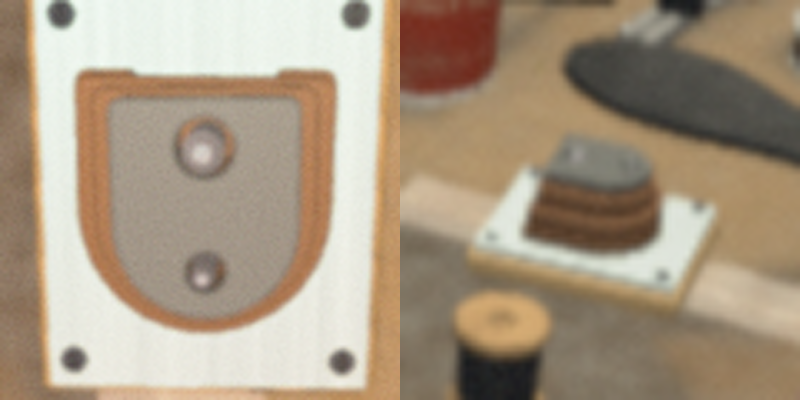

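The final picture shows the four parts nested squarely, breast edges on the thick-pin side, with both pin tips showing through the top piece at (203,150) and (203,270). The side view shows an even stack. I'm handing in.

```bash
python3 - <<'E'
from h import *
a=load('top.npz')['pixels'].astype(int); b=env.camera('top')['pixels'].astype(int); d=abs(a-b).sum(2)
for n,u,v in [('spool',499,312),('wax',287,317),('tin',398,182),('red',280,388)]:
    u,v=int(u/1.5625),int(v/1.5625); print(n,d[v-15:v+15,u-18:u+18].mean())
print(env.hand_in())
E
```

```text
spool 9.643518518518519
wax 9.737962962962962
tin 9.61111111111111
red 10.148148148148149
the job is handed in; nothing more can be done
None
```

The stacked heel is built on the jig and handed in at about 50 s of the 104 s allowed. The rand, large lift, small lift and top piece went on in that order, each lowered over the pins and released.

**Final checks:**
- The last wrist and side views show the four parts nested squarely, with straight edges on the thick-pin side and both pin tips showing through the top piece.
- I judged flatness from those pictures and the release heights, without measuring it separately.
- The readings at the end of each move showed contact forces under about 2 N.
- Before and after top-camera pictures around the tin, spool, wax and red look-alike differ only by image noise. I did not compare the purple look-alike, but the arm never worked near it.

**What did not go perfectly:**
- The first move call was refused because a key was missing, so one picture was wasted.
- The tool slowly tilted to about 4° during fast sideways moves. I corrected for it while lowering, and each part settled when released.
- I re-gripped the top piece once, about 2 mm lower, because the first grip was shallow.

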